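# Dock the assay reagents

### The arm

A 6-joint arm with a two-finger parallel gripper is mounted at the origin on a cart in front of the work surface, level with it; the furniture and walls round the work are solid. World frame = base frame: x ahead of the robot, y to its left, z up, the work surface at z = 0. Lengths are in mm, angles in degrees, forces in N, time in s.
With the tool pointing down it reaches from about 350 to 850 mm from the base axis. Payload 8.1 kg.
Tool frame: the origin (TCP) lies on the centre line of the jaws, within the pads' length; the fingertips stand r.tip_extent ahead of it and the grasp point (between the pads) lies 8 mm behind it (r.tip_extent is the distance from the TCP to the fingertips, in mm); z points along the fingers, y is the direction in which the jaws open and shut (so a half turn about z gives the same grasp; the last joint's range is limited). The gripper opens to 85 mm and grips with 20 to 120 N. Pads are 22 mm wide; open, the fingers measure 114 mm over their backs; the gripper's body (76 mm by 85 mm) begins 54 mm behind the grasp point. The pads swing forward as they close: fully open they stand 13 mm farther back than shut.
Start: joints at [-76.914, 7.471, 85.268, -0, 87.261, -4.893], TCP at [185.225, -570.699, 242.292] pointing down, gripper open.
Joint ranges: [-169.43, 169.43], [-51.17, 129.36], [1.28, 143.12], [-76.62, 256.62], [0, 156.53], [-152.29, 152.29]. Speed limits (degrees/s): [136.94, 136.94, 159.86, 180, 180, 180].

### API

Orientations are given as [roll, pitch, yaw] about the fixed x, y, z axes, in that order (R = Rz(yaw) Ry(pitch) Rx(roll)).
In Python, from bench import sense, optics, hand_in, spotter, r gives the robot as it stands.
- The arm moves only by the tool apply_moves, never from a script. Its argument "series" is a list of rows, each a list of 3 entries, a list of its own where there are three numbers: the opening, from 0 (shut) to 1 (fully open), then the shift along the world's x, y, z in m, then the turn about the world's z in rad. In form: [[grip, [x, y, z], turn], ...]. A call has 1 to 5 rows; each row is the pose to reach, as a shift and turn from the pose measured when the call began; what a row does not reach only later rows make up. A row lasts 1/8 s, in which the tool goes at most 62.5 mm and 10.7 degrees, less where a joint would pass 70% of its speed; a pose out of reach is approached as far as the arm can. A call with a gripper value outside its range is refused whole. The fingers move at their own pace and stop on an object; "grip_force" is the grip in N (left out, the last holds). Time passes only in rows, so rows that repeat a pose let the fingers close. It gives the time, the measured TCP pose, the force and the opening at its end, in the units of the state.
- sense(): the state, without advancing time (a new reading comes with each control period).
- optics.snapshot(name): name is "scene" or "top" or "wrist"; returns a dict with "color" (400x640x3 uint8, blue, green, red), "intrinsics" (3x3 intrinsics, pixels), "rvec" (rotation vector, rad) and "tvec" (3), from world to camera coordinates, as OpenCV has them. Camera axes: x right, y down, z forward; pixel columns grow to the right and rows downward; lengths in mm; the calibration is good to about 2 mm. A picture is of the moment at which its call begins. There is no depth.
- hand_in(): hands the job in, once; it reports no verdict.
Trained networks look in a picture, given as the dict that the camera call returned (one of the last four; its "shot" number tells which), for a name from the list of things; names that differ only in an ending like _2 or _b are one class to them, and where a whole thing is asked for, a point or a joint stands for the part that bears it (a point fixed in the world has none). Each returns a list of dicts, best first, with "p" (0 to 1); they miss things now and then, are a little off and sometimes report something else, mostly with a low value. They report only what shows in the picture. A call takes as long as a camera call.
- spotter.search_frame(picture, query): "xyz" ([x, y, z] in mm, in the coordinates of the camera as it stood for that picture, good to about 4 mm: the middle of the surface that is visible of it).
- spotter.masks_of(picture, query): "mask" (400x640 bool, what is visible of it).
The state is a dict: "time": time; "joint_pos": joint angles; "qd": joint speeds; "joint_efforts": joint torques, N m; "tool_pos": TCP position; "tcp_rot": TCP orientation; "ft_force": force on the tool from outside, world axes, zero at the start; "wrist_torque": the same for the moment, N m; "finger_gap": finger opening in mm.
Only numpy, scipy, OpenCV 4.12 (cv2) and the standard library are available. Lean on these libraries where they do the work, as an engineer would, in place of code of your own. Each camera call takes 0.05 s, during which the arm holds its last target.

### The job

Set out the next assay by putting each of the four loose things close in front of the robot (not the similar ones at the far back of the bench) into the white holder made for it: the broad amber bottle in the large cup, the slim dropper bottle in the small cup, the round culture dish inside the rim of the low round nest, and the strip of little tubes lengthwise between the corner posts of the rectangular nest. Keep the bottles upright, set everything down gently rather than dropping it, and leave all four resting level on the holder floors, released.

Things in the scene. Friction and masses are not known exactly. Their poses are not given: they have to be found in the camera images.
- amber_bottle: Broad amber reagent bottle with a dark cap, in the work area within 0.75 m of the robot base (others like it far behind are not meant), standing upright, loose. Round body 50 mm in diameter up to 78 mm high, cap 28 mm in diameter, 98 mm high in all; about 0.11 kg. Origin at the centre of its underside, z up. Its moulded base is not quite flat, so it may lean by up to 3 degrees. Grip it across the body with the fingertips about 40 mm up. Goes in the large cup.
- slim_bottle: Slimmer white dropper bottle with a green cap, in the work area within 0.75 m of the robot base (others like it far behind are not meant), standing upright, loose. Round body 42 mm in diameter up to 82 mm high, cap 24 mm in diameter, 99 mm high in all; about 0.07 kg. Origin at the centre of its underside, z up. Its moulded base is not quite flat, so it may lean by up to 3 degrees. Grip it across the body with the fingertips about 40 mm up. Goes in the small cup.
- dish: Round flat culture dish with lid, in the work area within 0.75 m of the robot base (others like it far behind are not meant), lying flat, loose. 61 mm in diameter to look at, 14 mm high (to the fingers about 56 mm wide and 12 mm high); 0.025 kg. Origin at the centre of its underside, z up. Grip it across its diameter with the fingertips some 4 to 6 mm above its underside. Goes in the dish nest.
- tube_strip: Strip of small clear white tubes with lids, in the work area within 0.75 m of the robot base (others like it far behind are not meant), lying flat, loose. 19 mm (x) by 54 mm (y) by 14 mm high to look at (to the fingers 22 by 54 by 11 mm); about 0.012 kg. Origin at the centre of its underside, its long side along its own y, z up. Grip it across its short side (x) with the fingertips some 3 to 5 mm above its underside. Goes in the strip nest, either way round.
- large_cup: White plastic, grey-floored cup holder, fixed to the worktop: round wall 24 mm high, inside diameter 62 mm, wall 4 mm, round foot 84 mm in diameter. Origin at the centre of its underside, z up; the inner floor is 5 mm above the origin.
- small_cup: White plastic, grey-floored cup holder like the large one but narrower, fixed: round wall 24 mm high, inside diameter 52 mm, wall 4 mm, round foot 74 mm in diameter. Origin at the centre of its underside, z up; inner floor 5 mm above the origin.
- dish_nest: Low round white plastic nest with a grey floor, fixed: 80 mm outside, 72 mm inside diameter, its rim 8.5 mm above the worktop. Origin at the centre of its underside, z up; inner floor 5 mm above the origin, so the rim stands 3.5 mm over the floor.
- strip_nest: Rectangular white plastic nest with a grey floor, fixed: plate 46 mm (x) by 78 mm (y), 5 mm thick, with an L-shaped corner post at each corner, 12 mm above the worktop; 36 mm (x) by 68 mm (y) clear between the posts, the long sides open in the middle (44 mm) for the fingers. Origin at the centre of its underside, long side along its own y; floor 5 mm above the origin.

How it is judged:
By the outcome, as a careful person would: the job done as asked, in the order asked, and still so for the second after the job is handed in, with the robot touching nothing.
It also fails if it takes over 109 s, if anything falls off the work surface, if the arm or the gripper's body presses on something with over 40 N, if the wrist force passes 120 N, or if a joint passes its speed limit or range.

## Working session

There is one attempt and no reset: what is moved stays moved. The work goes in short steps, Python scripts to look and compute and a tool call to move; the robot and the scene stay as the last step left them, time stands still between calls to the robot, and variables do not carry over. Pictures are saved under pics/ and viewed, and the job is handed in when it is done.

Besides the shell and the picture viewer there is one more tool, called after ">>>" by a JSON object that holds its "op" and its "data". apply_moves: Moves the arm, as the interface text tells. Its arguments: {"type":"object","properties":{"series":{"type":"array"},"grip_force":{"type":"number"}},"required":["series"]}

```bash
ls; mkdir -p pics; python3 - <<'E'
from bench import sense, optics, spotter, r
import cv2
print(r.tip_extent)
s=sense(); print(s)
for n in ["scene","top"]:
    p=optics.snapshot(n); cv2.imwrite(f"pics/{n}0.png",p["color"]); print(n,p["shot"],p["intrinsics"],p["rvec"],p["tvec"])
E
```

```text
pics
11.0
{'time': 0.0, 'joint_pos': array([-7.69146178e+01,  7.51529471e+00,  8.53275507e+01,  1.88255873e-03,
        8.72621795e+01, -4.89525445e+00]), 'qd': array([-0.01343435,  0.00350628, -0.05035217,  0.0240221 , -0.06996024,
       -0.00851187]), 'joint_efforts': array([-4.20913175e-04, -5.69409120e+01, -5.00546551e+01, -1.36977692e-04,
        1.50619989e-02,  3.55508902e-06]), 'tool_pos': array([ 185.11001187, -570.1863363 ,  241.25903908]), 'tcp_rot': array([-1.79895519e+02, -1.08356113e-02,  1.79805352e+01]), 'ft_force': array([-0.0566037 ,  0.1922519 , -0.08183276]), 'wrist_torque': array([-0.00582887,  0.00403915,  0.0251734 ]), 'finger_gap': 85.66161741646013}
scene 1 [[516.06810463   0.         317.96120876]
 [  0.         516.06810463 197.62038453]
 [  0.           0.           1.        ]] [ 1.10238867 -2.48333609  0.89714674] [ 360.69589906  352.74019677 1248.51451667]
top 2 [[485.69275885   0.         317.25196449]
 [  0.         485.69275885 206.02051333]
 [  0.           0.           1.        ]] [ 2.10112542 -2.14910448  0.20019189] [  13.56285683  538.41034701 1249.23816754]
```

View pics/scene0.png

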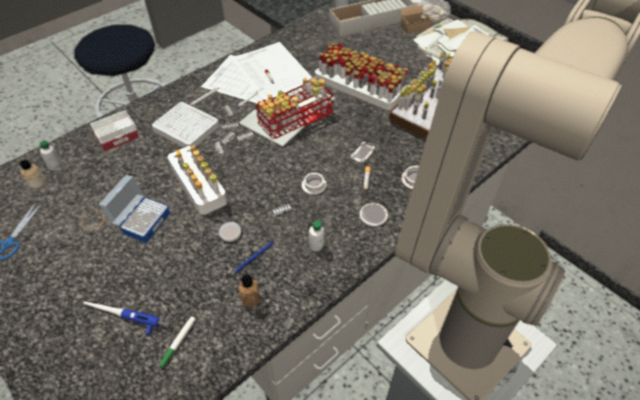

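View pics/top0.png

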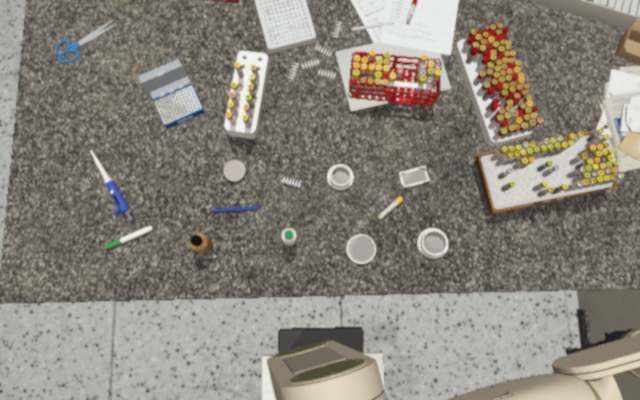

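```bash
cat > h.py <<'E'
from bench import sense, optics, spotter, r
import numpy as np, cv2
def RT(p):
    R=cv2.Rodrigues(np.array(p["rvec"],float))[0]; return R,np.array(p["tvec"],float).ravel()
def cam2w(p,x):
    R,t=RT(p); return R.T@(np.array(x)-t)
def px2w(p,uv,z):
    R,t=RT(p); K=p["intrinsics"]
    d=R.T@np.linalg.inv(K)@np.array([uv[0],uv[1],1.]); c=-R.T@t
    return c+d*(z-c[2])/d[2]
def w2px(p,X):
    return cv2.projectPoints(np.array(X,float).reshape(-1,1,3),np.array(p["rvec"],float),np.array(p["tvec"],float),p["intrinsics"],None)[0].reshape(-1,2)
NAMES=["amber_bottle","slim_bottle","dish","tube_strip","large_cup","small_cup","dish_nest","strip_nest"]
E
python3 - <<'E'
from h import *
for n in ["top","scene"]:
    p=optics.snapshot(n)
    for q in NAMES:
        for d in spotter.search_frame(p,q)[:3]:
            w=cam2w(p,d["xyz"]); print(n,q,round(d["p"],2),w.round(0),w2px(p,w)[0].round(0))
E
```

```text
top amber_bottle 0.73 [ 442. -310.    7.] [432. 241.]
top amber_bottle 0.67 [439. 303.  64.] [202. 245.]
top slim_bottle 0.49 [453.  79.  66.] [288. 238.]
top dish 0.67 [652. 231.  18.] [234. 170.]
top large_cup 0.61 [ 438. -309.    8.] [432. 243.]
top large_cup 0.35 [628. -64.   3.] [340. 177.]
top small_cup 0.79 [628. -63.   3.] [339. 177.]
top dish_nest 0.98 [ 423. -113.   10.] [360. 250.]
top strip_nest 0.59 [ 625. -271.    6.] [414. 176.]
top strip_nest 0.4 [ 423. -113.    8.] [360. 250.]
scene amber_bottle 0.94 [435. 321.  63.] [249. 291.]
scene slim_bottle 0.92 [450.  91.  62.] [315. 237.]
scene dish 0.77 [652. 239.  19.] [227. 231.]
scene tube_strip 0.6 [613.  77.  15.] [281. 209.]
scene large_cup 0.65 [ 456. -298.    8.] [408. 176.]
scene small_cup 0.87 [630. -60.   2.] [312. 185.]
scene dish_nest 0.84 [ 425. -112.    9.] [373. 214.]
scene strip_nest 0.64 [ 625. -269.    8.] [362. 152.]
```

The top view shows the loose amber bottle (202,243), slim bottle (289,236), dish (234,170) and strip (291,182). The holders are the large cup (432,243), small cup (340,177), dish nest (361,249) and strip nest (414,177). Next I'll refine these positions with masks.

```bash
cat > m.py <<'E'
from h import *
Z=dict(amber_bottle=98,slim_bottle=99,dish=14,tube_strip=12,large_cup=15,small_cup=15,dish_nest=8.5,strip_nest=5)
def go(n,crop=None,tag=""):
    p=optics.snapshot(n); im=p["color"].copy()
    cv2.imwrite(f"pics/{n}_{tag}.png",im)
    for q in NAMES:
        for d in spotter.masks_of(p,q)[:2]:
            m=d["mask"].astype(np.uint8)
            if m.sum()<20: continue
            c,_=cv2.findContours(m,cv2.RETR_EXTERNAL,cv2.CHAIN_APPROX_NONE); c=max(c,key=cv2.contourArea)
            (u,v),(a,b),th=cv2.minAreaRect(c)
            zz=Z[q]
            w=np.array([px2w(p,x[0],zz) for x in c])[:,:2].astype(np.float32)
            rc=cv2.minAreaRect(w); ci=cv2.minEnclosingCircle(w)
            print(n,q,round(d["p"],2),"px",round(u),round(v),"rect",[np.round(t,1) for t in rc],"circ",np.round(ci[0],1),round(ci[1],1))
    return p
if __name__=="__main__":
    import sys
    p=go(sys.argv[1],tag=sys.argv[2])
E
python3 m.py top a; python3 m.py scene a; python3 -c "
import cv2
i=cv2.imread('pics/top_a.png')[140:290,170:470]
cv2.imwrite('pics/c.png',cv2.resize(i,(780,390),interpolation=2))"
```

```text
top amber_bottle 0.92 px 201 244 rect [array([438.3, 298.8]), array([57.8, 42.5]), np.float64(62.5)] circ [438.2 298.8] 28.9
top slim_bottle 0.67 px 290 238 rect [array([449.7,  74. ]), array([33.1, 38.4]), np.float64(89.2)] circ [450.5  74.2] 20.4
top dish 0.65 px 234 170 rect [array([651.4, 229.8]), array([59. , 60.4]), np.float64(88.7)] circ [651.2 230.3] 31.9
top tube_strip 0.55 px 291 182 rect [array([614.2,  72.7]), array([46.6, 15.6]), np.float64(77.1)] circ [613.9  72.7] 23.4
top tube_strip 0.18 px 290 237 rect [array([461.7,  78.7]), array([40.9, 43.9]), np.float64(89.1)] circ [461.7  80.1] 23.6
top large_cup 0.76 px 433 244 rect [array([ 435., -310.]), array([82. , 78.8]), np.float64(88.7)] circ [ 435.6 -309.3] 42.8
top small_cup 0.76 px 340 177 rect [array([625.9, -65.3]), array([69.7, 68.7]), np.float64(88.7)] circ [625.7 -64.5] 37.1
top dish_nest 0.76 px 361 249 rect [array([ 425.8, -114.3]), array([74.4, 77.6]), np.float64(43.1)] circ [ 424.3 -115.1] 39.8
top dish_nest 0.37 px 234 170 rect [array([653. , 230.7]), array([61.2, 58.9]), np.float64(0.3)] circ [653.1 231.6] 
[... 815 characters left out ...]
.9]), array([52. , 18.7]), np.float64(73.1)] circ [610.3  75.9] 26.1
scene large_cup 0.56 px 409 175 rect [array([ 454.5, -296.8]), array([42.2, 92. ]), np.float64(27.7)] circ [ 442.6 -303.1] 46.0
scene dish_nest 0.7 px 248 290 rect [array([468.2, 306.4]), array([51.2, 96.8]), np.float64(65.7)] circ [468.5 307.1] 48.4
scene dish_nest 0.66 px 373 214 rect [array([ 425.9, -112.6]), array([76.2, 80.7]), np.float64(47.8)] circ [ 427.2 -110.9] 43.1
scene strip_nest 0.65 px 362 153 rect [array([ 626.5, -268.8]), array([49. , 82.2]), np.float64(13.8)] circ [ 625.1 -269.2] 44.2
scene strip_nest 0.6 px 230 232 rect [array([655.8, 230.7]), array([60.5, 63.8]), np.float64(13.5)] circ [654.2 229.3] 33.8
```

View pics/c.png

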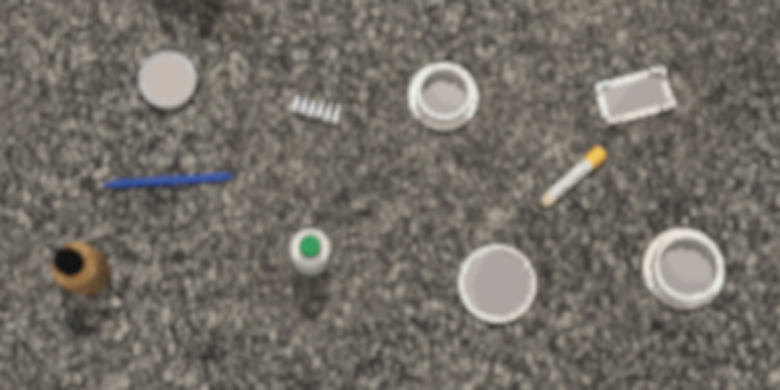

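>>> {"op": "apply_moves", "data": {"series": [[1,[0.05,0.05,0],0],[1,[0.09,0.09,0.02],0],[1,[0.13,0.13,0.03],0],[1,[0.17,0.17,0.03],0],[1,[0.2,0.21,0.03],0]]}}

```text
time: 2.52
tool_pos: [386.7, -359.2, 272.7]
tcp_rot: [180.0, -0.0, 18.0]
ft_force: [1.6, -0.8, -0.5]
finger_gap: 85.4
```

```bash
python3 - <<'E'
from h import *
s=sense(); print(s['time'],s['tool_pos'],s['tcp_rot'])
p=optics.snapshot("wrist"); cv2.imwrite("pics/w1.png",p["color"])
R,t=RT(p); print("cam",-R.T@t, "axes",R.round(2))
p=optics.snapshot("top")
for uv,z in [((170+69/2.6,140+262/2.6),98),((170+310/2.6,140+247/2.6),99)]: print(px2w(p,uv,z))
E
```

```text
2.525 [ 386.67589027 -359.16335426  272.72434898] [ 1.79951679e+02 -3.42696913e-02  1.80172956e+01]
cam [ 462.23332654 -335.00623712  403.96101811] axes [[ 0.31 -0.95  0.  ]
 [-0.9  -0.29  0.31]
 [-0.29 -0.1  -0.95]]
[446.70703032 310.24651669  98.        ]
[456.01280612  74.59425022  99.        ]
```

View pics/w1.png

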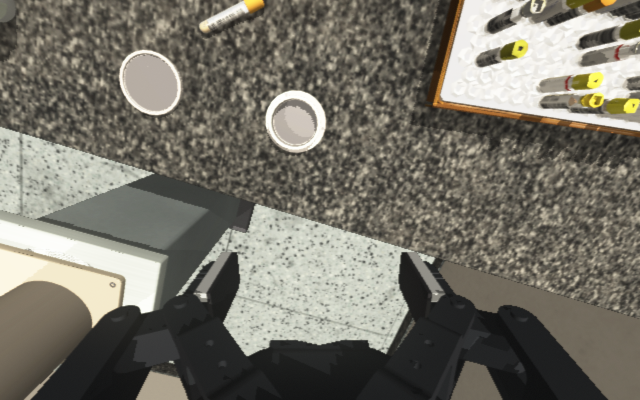

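```bash
cat > fit.py <<'E'
from h import *
from scipy.optimize import least_squares
a=np.linspace(0,2*np.pi,60,endpoint=False)
C=lambda r,z: np.c_[r*np.cos(a),r*np.sin(a),0*a+z]
B=lambda x,y,zs: np.array([[i*x/2,j*y/2,z] for i in(-1,1) for j in(-1,1) for z in zs],float)
M=dict(amber_bottle=np.r_[C(25,0),C(25,72),C(14,78),C(14,98)],slim_bottle=np.r_[C(21,0),C(21,78),C(12,82),C(12,99)],
 dish=np.r_[C(30.5,0),C(30.5,14)],tube_strip=B(19,54,(0,14)),
 large_cup=np.r_[C(42,0),C(42,4),C(35,24)],small_cup=np.r_[C(37,0),C(37,4),C(30,24)],dish_nest=np.r_[C(40,0),C(40,8.5)],strip_nest=np.r_[B(46,78,(0,5)),B(46,78,(5,12))])
def hull(p,q,x,y,z,yaw):
    c,s=np.cos(yaw),np.sin(yaw); P=M[q]@np.array([[c,s,0],[-s,c,0],[0,0,1]])+[x,y,z]
    return cv2.convexHull(w2px(p,P).astype(np.float32))
def mom(h): 
    m=cv2.moments(h); return np.array([m['m10']/m['m00'],m['m01']/m['m00']]),m
def fit(p,q,guess,z=0,gate=60,minp=0.1):
    """guess world xy(yaw deg)"""
    yaw=np.radians(guess[2]) if len(guess)>2 else 0; best=None
    g=mom(hull(p,q,guess[0],guess[1],z,yaw))[0]
    for d in spotter.masks_of(p,q):
        m=d["mask"].astype(np.uint8)
        if m.sum()<20: continue
        c,_=cv2.findContours(m,cv2.RETR_EXTERNAL,cv2.CHAIN_APPROX_NONE); c=max(c,key=cv2.contourArea)
        ch=cv2.convexHull(c).astype(np.float32); mc,mm=mom(ch)
        if np.linalg.norm(mc-g)<gate: best=(d["p"],ch,mc,mm,m);break
    if best is None: print(q,"not found near",g); return None
    pr,ch,mc,mm,m=best
    def f(v):
        return mom(hull(p,q,v[0],v[1],z,yaw))[0]-mc
    s=least_squares(f,guess[:2]).x
    H=hull(p,q,s[0],s[1],z,yaw)
    print(q,"p",round(pr,2),"xy",s.round(1),"area ratio mask/model",round(cv2.contourArea(ch)/cv2.contourArea(H),2))
    im=p["color"]; 
    cv2.polylines(im,[H.round().astype(np.int32)],True,(0,255,0),1)
    return s
G=dict(amber_bottle=(446,306),slim_bottle=(454,75),dish=(651,230),tube_strip=(614,73,-13),large_cup=(437,-308),small_cup=(626,-64),dish_nest=(425,-113),strip_nest=(624,-270,13))
def run(cam,qs,tag,crop=None):
    p=optics.snapshot(cam); raw=p["color"].copy(); pp=dict(p); pp["color"]=p["color"]
    q2=dict(p); 
    for q in qs: 
        # networks need original picture; keep it clean
        pc=p["color"].copy()
        fit(p,q,G[q]); ov=p["color"].copy(); p["color"][:]=pc
        m=(ov!=pc).any(2); raw[m]=ov[m]
    if crop: u0,u1,v0,v1=crop; raw=raw[v0:v1,u0:u1]
    k=min(800/raw.shape[1],600/raw.shape[0]); raw=cv2.resize(raw,None,fx=k,fy=k)
    cv2.imwrite(f"pics/{tag}.png",raw)
E
python3 -c "
from fit import *
run('wrist',['large_cup','dish_nest'],'w2')
run('top',NAMES,'t2',(170,470,140,290))
"
```

```text
large_cup p 0.61 xy [ 435.5 -309.9] area ratio mask/model 0.98
dish_nest p 0.95 xy [ 423.8 -113.9] area ratio mask/model 0.97
amber_bottle p 0.66 xy [445.8 312.7] area ratio mask/model 0.79
slim_bottle p 0.56 xy [457.7  76.5] area ratio mask/model 0.64
dish p 0.68 xy [652.1 231.6] area ratio mask/model 0.95
tube_strip not found near [290.95250601 182.85540572]
large_cup p 0.89 xy [ 435.1 -312.5] area ratio mask/model 0.98
small_cup p 0.69 xy [628.5 -63.7] area ratio mask/model 0.96
dish_nest p 0.74 xy [ 424.7 -115.6] area ratio mask/model 0.9
strip_nest p 0.67 xy [ 623.1 -270.5] area ratio mask/model 0.77
```

View pics/w2.png

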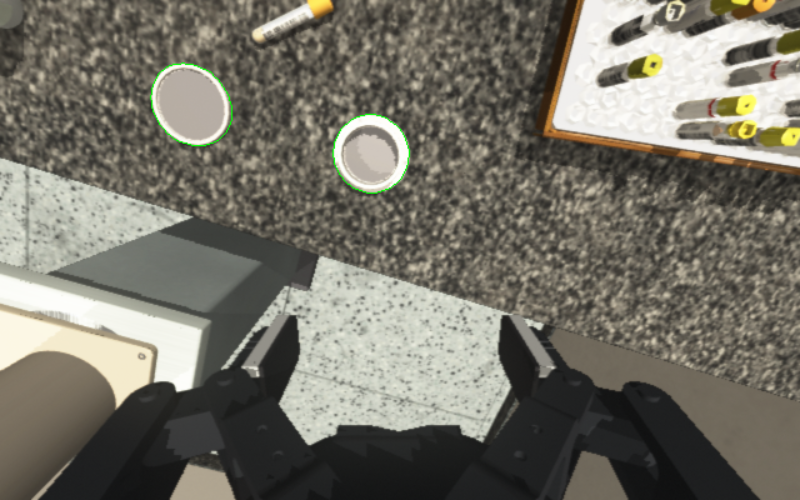

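View pics/t2.png

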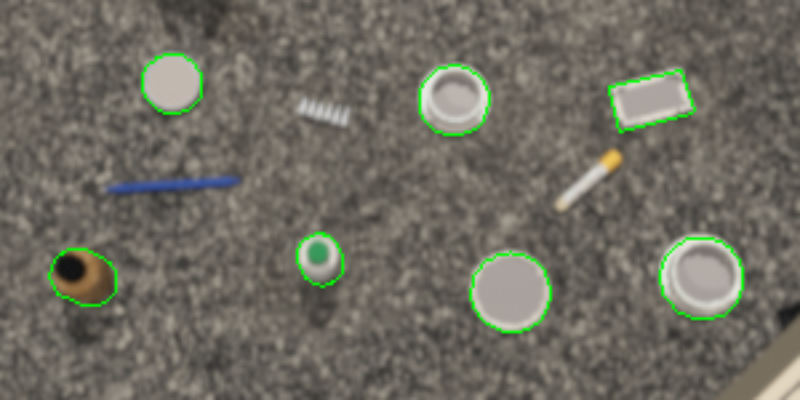

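The wrist overlay matches the rims of the large cup and dish nest closely, and the top overlay fits the other holders. Next, the amber bottle.

>>> {"op": "apply_moves", "data": {"series": [[1,[0.01,0.06,0],0],[1,[0.02,0.12,0],0],[1,[0.02,0.18,0],0],[1,[0.02,0.24,0],0],[1,[0.02,0.3,0],0]]}}

```text
time: 3.85
tool_pos: [404.6, -59.5, 272.4]
tcp_rot: [180.0, -0.0, 17.9]
ft_force: [0.9, -0.3, -0.2]
finger_gap: 84.9
```

>>> {"op": "apply_moves", "data": {"series": [[1,[0,0.06,0],0],[1,[0,0.12,0],0],[1,[0,0.18,0],0],[1,[0,0.24,0],0],[1,[-0.02,0.3,0],0]]}}

```text
time: 4.47
tool_pos: [384.8, 241.7, 272.5]
tcp_rot: [180.0, -0.1, 17.9]
ft_force: [0.6, 0.4, 0.5]
finger_gap: 85.1
```

```bash
python3 -c "
from fit import *
run('wrist',['amber_bottle','slim_bottle','dish','tube_strip'],'w3')
s=sense();print(s['time'],s['tool_pos'],s['tcp_rot'],s['joint_pos'])
"
```

```text
amber_bottle p 0.7 xy [447.1 314.1] area ratio mask/model 0.9
slim_bottle p 0.93 xy [457.6  81.1] area ratio mask/model 0.91
dish not found near [397.44722628 -46.21467068]
tube_strip p 0.63 xy [613.9  73. ] area ratio mask/model 0.68
4.725 [384.76565359 239.7818534  272.35349907] [ 1.79953495e+02 -3.23712627e-02  1.79614624e+01] [ 2.54858272e+01 -1.64597903e+01  1.04838765e+02 -5.03635083e-02
  9.15950217e+01  9.75229646e+01]
```

View pics/w3.png

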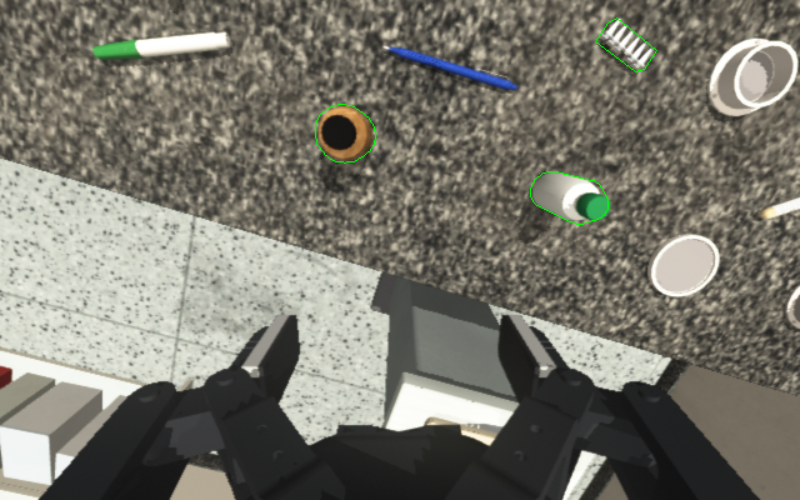

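```bash
python3 -c "
from fit import *
p=optics.snapshot('wrist');
print('amber cap',px2w(p,(272,105.6),98),'slim cap',px2w(p,(593*.8,206*.8),99))
pc=p['color']
for q in ['amber_bottle','slim_bottle','tube_strip']:
  fit(p,q,G[q])
print(r.tip_extent)
"
python3 -c "
import cv2
i=cv2.imread('pics/w3.png')[80:240,280:640];cv2.imwrite('pics/w3c.png',cv2.resize(i,None,fx=2.2,fy=2.2))"
```

```text
amber cap [448.53462445 310.50025577  98.        ] slim cap [457.57907555  80.31396549  99.        ]
amber_bottle p 0.67 xy [447.  313.4] area ratio mask/model 0.88
slim_bottle p 0.64 xy [457.5  80.5] area ratio mask/model 0.95
tube_strip p 0.65 xy [614.6  74.7] area ratio mask/model 0.67
11.0
```

View pics/w3c.png

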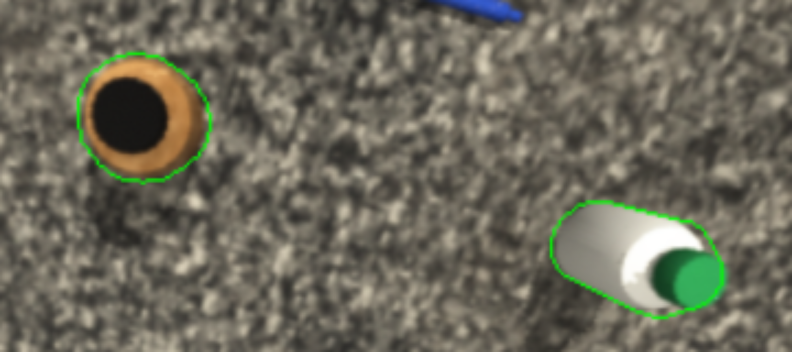

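>>> {"op": "apply_moves", "data": {"series": [[1,[0.031,0.036,0],0],[1,[0.063,0.072,-0.02],0],[1,[0.063,0.072,-0.08],0],[1,[0.063,0.072,-0.12],0],[1,[0.063,0.072,-0.12],0]]}}

```text
time: 5.55
tool_pos: [446.5, 308.1, 148.5]
tcp_rot: [179.9, 0.4, 17.6]
ft_force: [-0.7, -0.6, 0.5]
finger_gap: 85.5
```

```bash
python3 -c "
from h import *
p=optics.snapshot('wrist');cv2.imwrite('pics/w4.png',p['color'])
p=optics.snapshot('scene');cv2.imwrite('pics/s4.png',cv2.resize(p['color'][150:350,150:450],None,fx=2.5,fy=2.5))
"
```

```text
(no output)
```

View pics/w4.png

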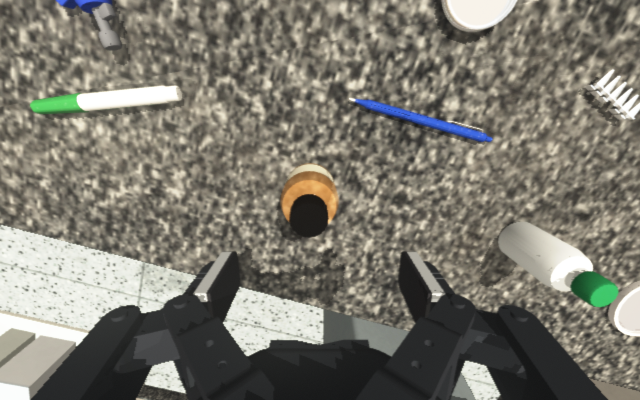

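View pics/s4.png

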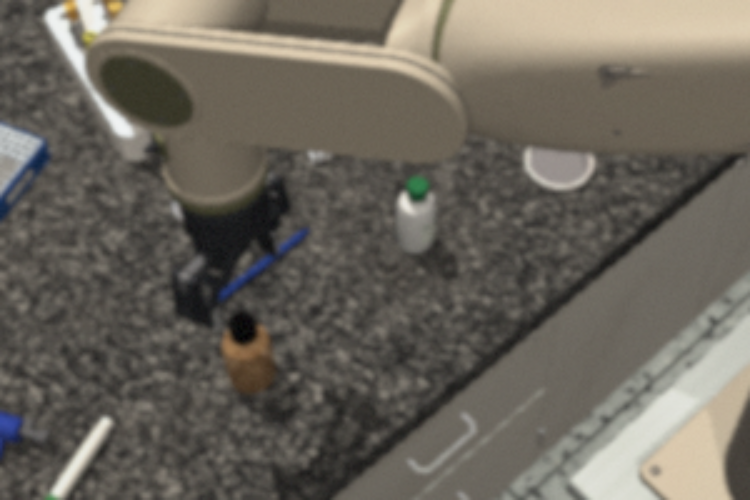

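```bash
python3 -c "
from fit import *
run('wrist',['amber_bottle','dish','tube_strip'],'w5')
s=sense();print(s['time'],s['tool_pos'],s['tcp_rot'])
p=optics.snapshot('wrist'); t=s['tool_pos'];print(w2px(p,[t,[t[0],t[1],98],[t[0],t[1],50],[447,312,98]]))
print('cap',px2w(p,(309,215),98))
"
```

```text
amber_bottle p 0.83 xy [448.5 316.6] area ratio mask/model 0.85
dish p 0.97 xy [636.8 228.6] area ratio mask/model 0.44
tube_strip not found near [608.73287165 102.15525276]
5.85 [450.02253729 311.1509403  155.30108803] [-179.97274107   -0.30663801   17.71668297]
[[317.42867724 263.72269031]
 [317.68281435 222.65553214]
 [317.81021103 202.06892868]
 [315.34535281 225.94671112]]
cap [453.83922749 319.00125319  98.        ]
```

View pics/w5.png

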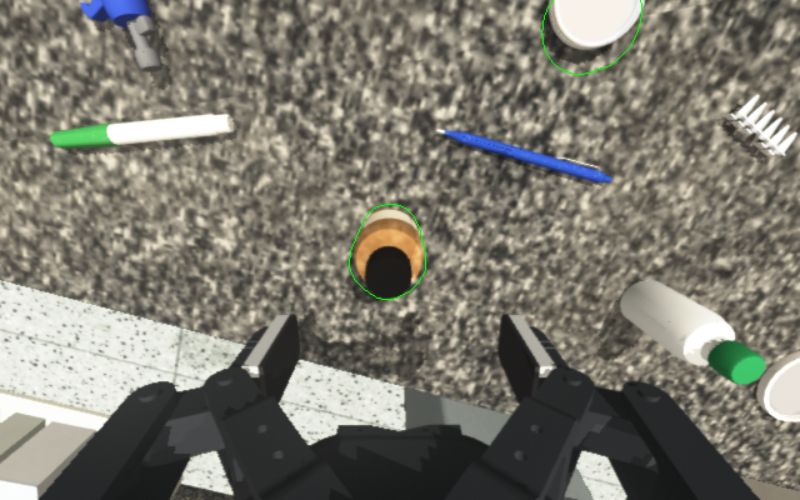

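>>> {"op": "apply_moves", "data": {"series": [[1,[-0.001,0.005,-0.02],0],[1,[-0.001,0.005,-0.04],0],[1,[-0.001,0.005,-0.06],0],[1,[-0.001,0.005,-0.06],0],[1,[-0.001,0.005,-0.06],0]]}}

```text
time: 6.52
tool_pos: [448.8, 316.4, 95.1]
tcp_rot: [-180.0, -0.3, 17.7]
ft_force: [-0.0, 0.2, 0.6]
finger_gap: 85.9
```

```bash
python3 -c "
from fit import *
run('wrist',['amber_bottle'],'w6')
s=sense();print(s['time'],s['tool_pos'],s['tcp_rot'],s['ft_force'])
"
```

```text
amber_bottle p 0.67 xy [448.9 316.6] area ratio mask/model 0.88
6.625 [449.34308535 316.57076075  95.8530623 ] [-179.95930205   -0.36575883   17.73385533] [-0.42063726  0.37019265  0.29348355]
```

View pics/w6.png

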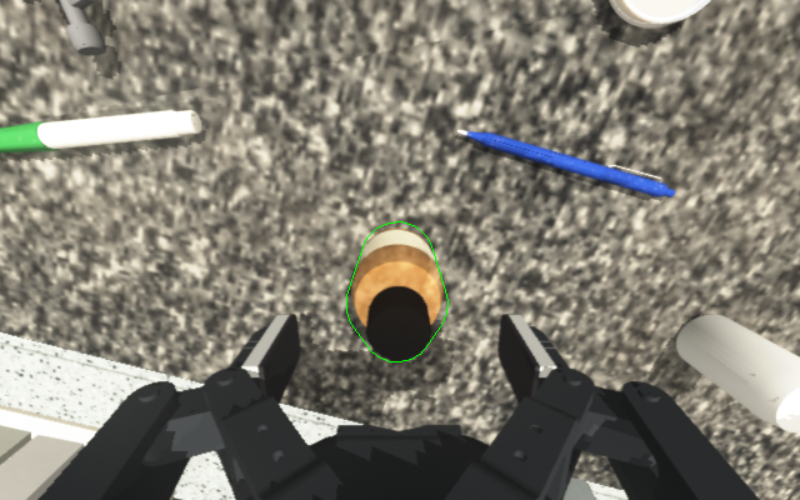

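Bottle is centred between the jaws; the overlay agrees with it.

>>> {"op": "apply_moves", "data": {"series": [[1,[0,0,-0.015],0],[1,[0,0,-0.03],0],[1,[0,0,-0.044],0],[1,[0,0,-0.044],0],[1,[0,0,-0.044],0]]}}

```text
time: 7.25
tool_pos: [449.4, 316.6, 51.8]
tcp_rot: [-180.0, -0.4, 17.7]
ft_force: [-0.2, 1.1, 0.0]
finger_gap: 85.1
```

>>> {"op": "apply_moves", "data": {"series": [[0.8,[0,0,0],0],[0.65,[0,0,0],0],[0.55,[0,0,0],0],[0.4,[0,0,0],0],[0.4,[0,0,0],0]], "grip_force": 30}}

```text
time: 7.88
tool_pos: [449.8, 316.9, 52.6]
tcp_rot: [-179.9, -0.4, 17.7]
ft_force: [-1.4, -0.8, 6.3]
finger_gap: 48.2
```

>>> {"op": "apply_moves", "data": {"series": [[0.4,[0,0,0],0],[0.4,[0,0,0],0],[0.4,[0,0,0.01],0],[0.4,[0,0,0.03],0],[0.4,[0,0,0.03],0]]}}

```text
time: 8.5
tool_pos: [451.1, 317.7, 84.7]
tcp_rot: [-179.9, -0.6, 17.7]
ft_force: [0.8, 0.4, -1.9]
finger_gap: 48.0
```

```bash
python3 -c "
from fit import *
p=optics.snapshot('wrist');cv2.imwrite('pics/w7.png',p['color'])
p=optics.snapshot('scene');cv2.imwrite('pics/s7.png',cv2.resize(p['color'][200:350,150:350],None,fx=3,fy=3))
s=sense();print(s['time'],s['tool_pos'],s['tcp_rot'],s['ft_force'],s['finger_gap'],r.tip_extent)
"
```

```text
8.6 [449.83280165 316.95212333  82.55876882] [-179.93641236   -0.43908031   17.73546134] [-0.72159873 -0.65114471 -1.76953399] 48.17418471265518 11.0
```

View pics/w7.png

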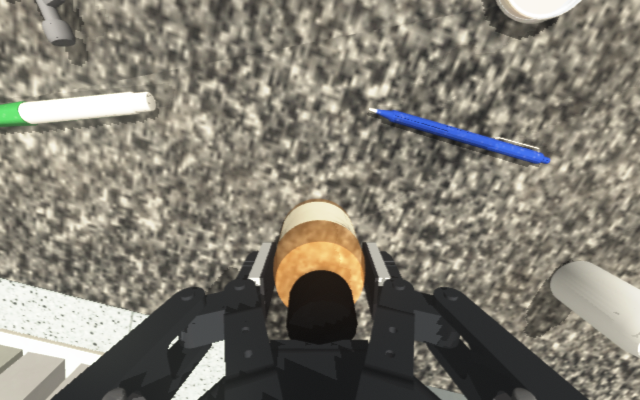

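View pics/s7.png

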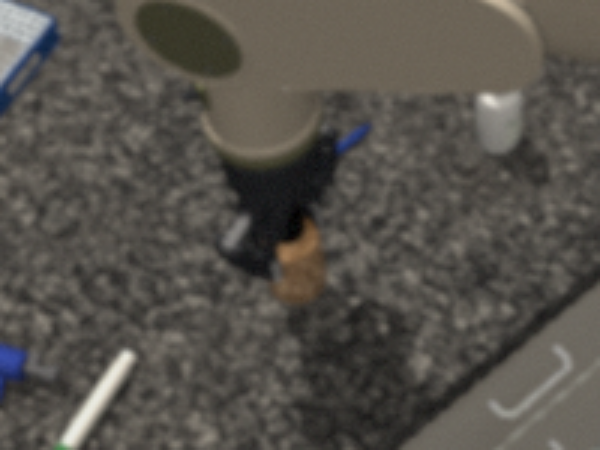

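>>> {"op": "apply_moves", "data": {"series": [[0.4,[0,0,0.03],0],[0.4,[0,0,0.07],0],[0.4,[0,-0.01,0.11],0],[0.4,[0,-0.04,0.12],0],[0.4,[0,-0.08,0.12],0]]}}

```text
time: 9.22
tool_pos: [450.1, 236.8, 203.2]
tcp_rot: [-179.9, -0.5, 17.8]
ft_force: [-0.2, -0.4, -1.1]
finger_gap: 47.7
```

>>> {"op": "apply_moves", "data": {"series": [[0.4,[0,-0.05,0],0],[0.4,[0,-0.1,0],0],[0.4,[0,-0.15,0],0],[0.4,[0,-0.2,0],0],[0.4,[0,-0.25,0],0]]}}

```text
time: 9.85
tool_pos: [449.4, -14.7, 202.2]
tcp_rot: [-179.9, -0.5, 17.8]
ft_force: [0.7, 0.1, -0.3]
finger_gap: 47.7
```

>>> {"op": "apply_moves", "data": {"series": [[0.4,[0,-0.05,0],0],[0.4,[0,-0.1,0],0],[0.4,[0,-0.15,0],0],[0.4,[0,-0.19,0],0],[0.4,[0,-0.22,0],0]]}}

```text
time: 10.48
tool_pos: [448.6, -236.3, 201.0]
tcp_rot: [-179.8, -0.4, 17.7]
ft_force: [-0.3, -0.3, -0.4]
finger_gap: 47.7
```

>>> {"op": "apply_moves", "data": {"series": [[0.4,[-0.006,-0.035,0],0],[0.4,[-0.013,-0.065,-0.02],0],[0.4,[-0.013,-0.074,-0.06],0],[0.4,[-0.013,-0.074,-0.095],0],[0.4,[-0.013,-0.074,-0.095],0]]}}

```text
time: 11.1
tool_pos: [432.9, -308.1, 101.7]
tcp_rot: [-179.4, -0.2, 17.7]
ft_force: [0.5, 0.8, -0.7]
finger_gap: 47.7
```

```bash
python3 -c "
from fit import *
run('wrist',['large_cup'],'w8')
run('top',['large_cup','amber_bottle'],'t8',(380,480,180,300))
s=sense();print(s['time'],s['tool_pos'],s['tcp_rot'],s['ft_force'],s['finger_gap'],r.tip_extent)
"
```

```text
large_cup p 0.93 xy [ 441.7 -308.4] area ratio mask/model 0.79
large_cup p 0.49 xy [ 455.2 -292. ] area ratio mask/model 0.23
amber_bottle not found near [203.39780396 243.49768581]
11.35 [ 436.80938249 -311.01871602  108.07645225] [-179.99321368   -0.50129165   17.7694746 ] [-0.24190825 -0.30012997 -0.7686063 ] 48.08278905628533 11.0
```

View pics/w8.png

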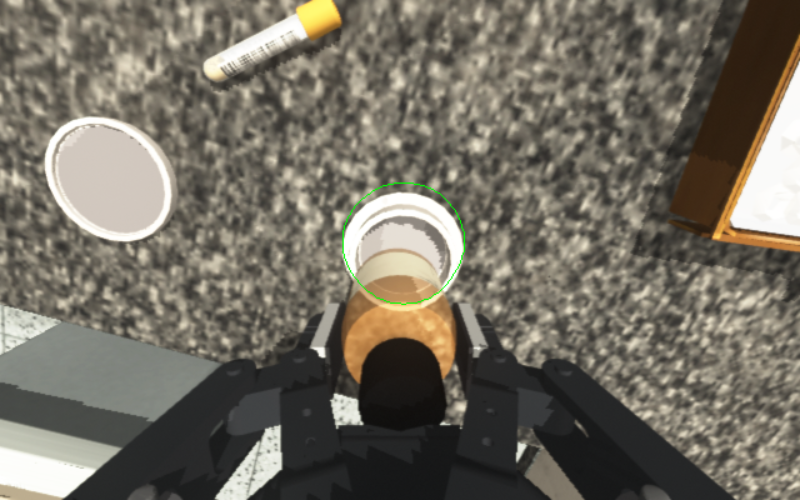

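View pics/t8.png

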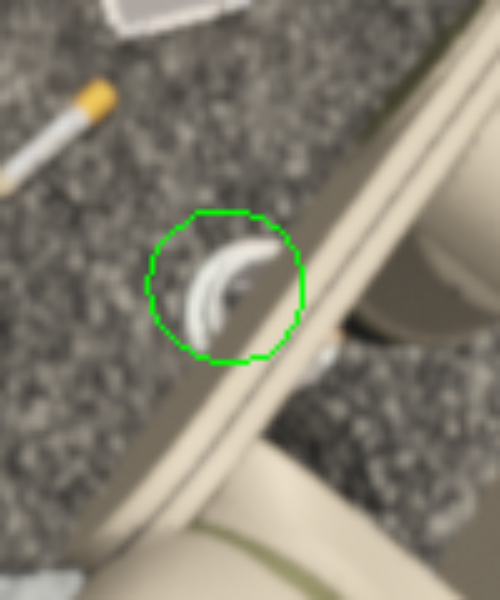

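```bash
cat >> fit.py <<'E'
def over(cam,items,tag,crop=None):
    """items: (list of circles/points Nx3 world)"""
    p=optics.snapshot(cam); im=p["color"].copy(); k=2
    im=cv2.resize(im,None,fx=k,fy=k,interpolation=cv2.INTER_CUBIC)
    for P,col in items:
        q=(w2px(p,P)*k+.5).astype(np.int32); cv2.polylines(im,[q],True,col,1)
    if crop: u0,u1,v0,v1=[k*c for c in crop]; im=im[v0:v1,u0:u1]
    f=min(800/im.shape[1],600/im.shape[0],1.5); im=cv2.resize(im,None,fx=f,fy=f)
    cv2.imwrite(f"pics/{tag}.png",im); return p
E
python3 -c "
from fit import *
s=sense();t=s['tool_pos'];print(t)
c=np.array([435.5,-310.5,0]);b=np.array([t[0],t[1],t[2]-52])
over('wrist',[(C(42,0)+c,(0,255,0)),(C(35,24)+c,(0,255,0)),(C(31,24)+c,(0,255,0)),(C(25,0)+b,(0,0,255)),(C(25,70)+b,(0,0,255)),(C(14,98)+b,(255,0,0))],'w9',(220,420,120,360))
"
```

```text
[ 436.80938249 -311.01871602  108.07645225]
```

View pics/w9.png

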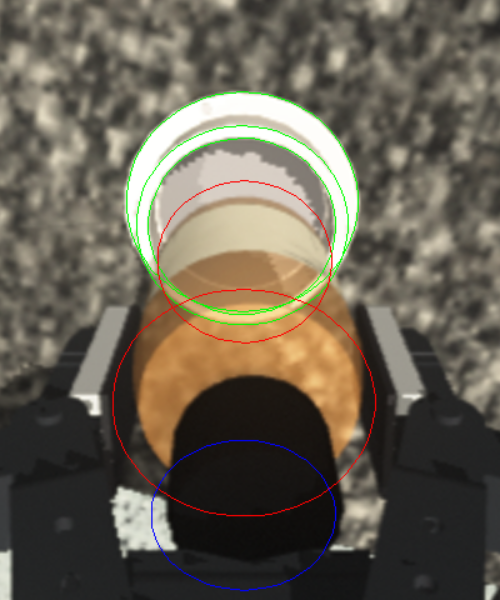

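>>> {"op": "apply_moves", "data": {"series": [[0.4,[0,0,-0.01],0],[0.4,[0,0,-0.02],0],[0.4,[0,0,-0.02],0],[0.4,[0,0,-0.02],0]]}}

```text
time: 11.9
tool_pos: [436.6, -310.9, 87.7]
tcp_rot: [-180.0, -0.5, 17.8]
ft_force: [0.0, -0.5, -1.2]
finger_gap: 47.9
```

```bash
python3 -c "
from fit import *
s=sense();t=s['tool_pos'];print(t)
c=np.array([435.5,-310.5,0]);b=np.array([t[0],t[1],t[2]-52])
over('wrist',[(C(42,0)+c,(0,255,0)),(C(35,24)+c,(0,255,0)),(C(31,24)+c,(0,255,0)),(C(25,0)+b,(0,0,255)),(C(14,98)+b,(255,0,0))],'w10',(220,420,120,360))
p=optics.snapshot('scene');cv2.imwrite('pics/s10.png',cv2.resize(p['color'][100:250,330:480],None,fx=4,fy=4))
"
```

```text
[ 436.57038998 -310.85812103   87.70149313]
```

View pics/w10.png

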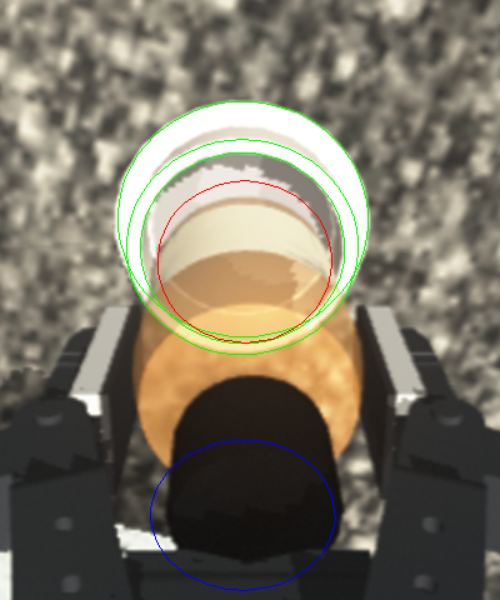

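View pics/s10.png

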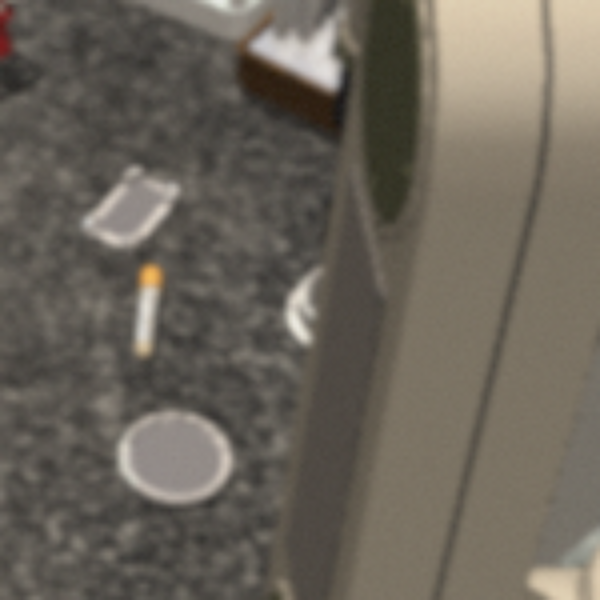

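>>> {"op": "apply_moves", "data": {"series": [[0.4,[0.001,0,-0.007],0],[0.4,[0.001,0,-0.014],0],[0.4,[0.001,0,-0.02],0],[0.4,[0.001,0,-0.024],0],[0.4,[0.001,0,-0.024],0]]}}

```text
time: 12.62
tool_pos: [437.6, -310.9, 63.6]
tcp_rot: [-180.0, -0.5, 17.8]
ft_force: [-0.1, 0.2, -2.0]
finger_gap: 47.9
```

>>> {"op": "apply_moves", "data": {"series": [[0.4,[0,0,-0.001],0],[0.4,[0,0,-0.002],0],[0.4,[0,0,-0.003],0]]}}

```text
time: 13.0
tool_pos: [437.7, -310.9, 60.7]
tcp_rot: [-180.0, -0.5, 17.8]
ft_force: [0.3, -0.8, -1.9]
finger_gap: 47.6
```

>>> {"op": "apply_moves", "data": {"series": [[0.4,[0,0,-0.001],0],[0.4,[0,0,-0.002],0],[0.4,[0,0,-0.002],0]]}}

```text
time: 13.38
tool_pos: [437.6, -310.9, 58.6]
tcp_rot: [-180.0, -0.5, 17.8]
ft_force: [-0.5, -0.3, 0.3]
finger_gap: 48.1
```

>>> {"op": "apply_moves", "data": {"series": [[0.4,[0,0,-0.001],0],[0.4,[0,0,-0.002],0],[0.4,[0,0,-0.002],0]]}}

```text
time: 13.75
tool_pos: [437.9, -310.9, 57.6]
tcp_rot: [-180.0, -0.5, 17.8]
ft_force: [-2.8, 3.1, 8.1]
finger_gap: 47.8
```

>>> {"op": "apply_moves", "data": {"series": [[0.52,[0,0,0.001],0],[0.58,[0,0,0.001],0],[0.65,[0,0,0.001],0],[0.8,[0,0,0.001],0],[1,[0,0,0.001],0]]}}

```text
time: 14.38
tool_pos: [437.9, -310.9, 58.6]
tcp_rot: [-180.0, -0.5, 17.8]
ft_force: [0.7, -0.2, -0.1]
finger_gap: 84.0
```

>>> {"op": "apply_moves", "data": {"series": [[1,[0,0,0],0],[1,[0,0,0.015],0],[1,[0,0,0.04],0],[1,[0,0,0.08],0],[1,[0,0,0.12],0]]}}

```text
time: 15.0
tool_pos: [437.9, -310.9, 180.8]
tcp_rot: [180.0, -0.5, 17.8]
ft_force: [0.0, -0.1, 0.3]
finger_gap: 85.7
```

>>> {"op": "apply_moves", "data": {"series": [[1,[0,0.02,0.03],0],[1,[0,0.06,0.06],0],[1,[0,0.12,0.06],0],[1,[-0.01,0.18,0.06],0],[1,[-0.02,0.24,0.06],0]]}}

```text
time: 15.62
tool_pos: [417.5, -69.3, 242.2]
tcp_rot: [179.9, -0.6, 17.7]
ft_force: [0.2, 0.6, 0.8]
finger_gap: 85.5
```

```bash
python3 -c "
from fit import *
s=sense();t=s['tool_pos'];print(s['time'],t)
c=np.array([435.5,-310.5,0])
over('wrist',[],'w11')
over('scene',[],'s11',(250,450,100,260))
over('top',[],'t11',(150,470,130,290))
"
```

```text
15.625 [417.48469231 -69.31569653 242.18569881]
```

View pics/w11.png

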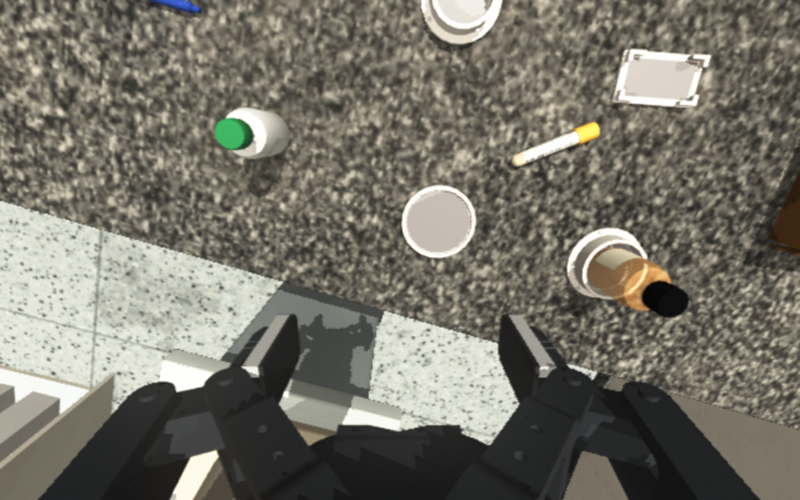

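View pics/s11.png

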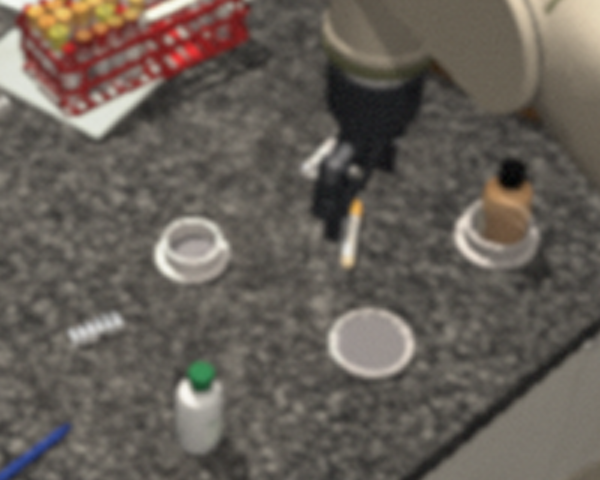

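View pics/t11.png

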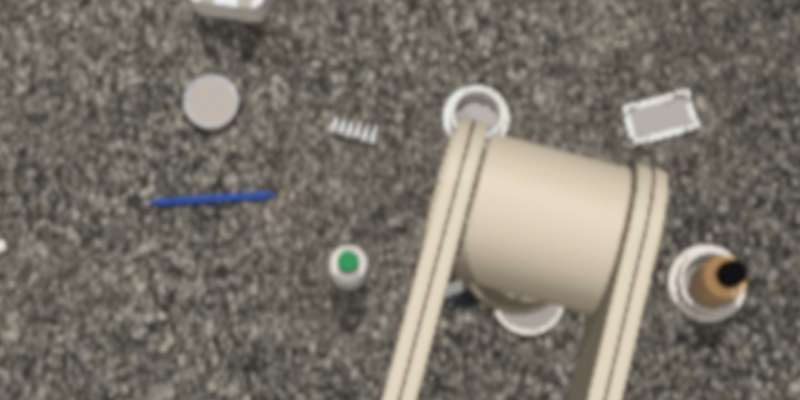

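The amber bottle is upright in the large cup in all three views (scene crop 505,210). I'll check its lean while measuring the slim bottle.

```bash
python3 -c "
from fit import *
p=optics.snapshot('top');print('cap top',px2w(p,(443.2,238.8),103))
p=optics.snapshot('scene');print('cap scene',px2w(p,(250+512/3,100+172/3),98))
p=optics.snapshot('wrist');print('cap wrist',px2w(p,(668*.8,299*.8),103))
fit(p,'slim_bottle',G['slim_bottle'])
p=optics.snapshot('wrist')
fit(p,'small_cup',G['small_cup']);
p=optics.snapshot('wrist')
fit(p,'strip_nest',G['strip_nest']);
p=optics.snapshot('wrist')
fit(p,'amber_bottle',[437,-310],z=5);
b=np.array([437,-310,5]);c=np.array([435.5,-310.5,0])
over('wrist',[(C(25,0)+b,(0,0,255)),(C(25,70)+b,(0,0,255)),(C(14,98)+b,(255,0,0)),(C(31,24)+c,(0,255,0)),(C(42,0)+c,(0,255,0))],'w12',(430,570,160,270))
"
```

```text
cap top [ 437.02058115 -315.32007174  103.        ]
cap scene [ 434.22119191 -312.12788766   98.        ]
cap wrist [ 439.35642691 -309.05010029  103.        ]
slim_bottle p 0.75 xy [458.1  77. ] area ratio mask/model 0.85
small_cup p 0.94 xy [609.7 -68.5] area ratio mask/model 0.44
strip_nest p 0.7 xy [ 621.6 -268.5] area ratio mask/model 0.96
amber_bottle p 0.76 xy [ 434.8 -312.4] area ratio mask/model 0.92
```

View pics/w12.png

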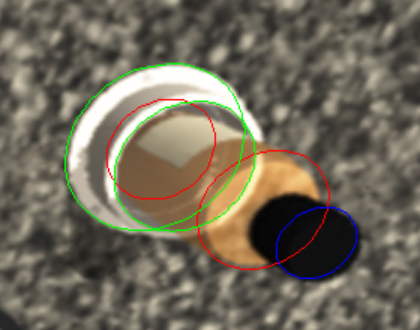

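>>> {"op": "apply_moves", "data": {"series": [[1,[0.015,0.05,0],0],[1,[0.03,0.1,0],0],[1,[0.04,0.14,0],0],[1,[0.041,0.148,-0.04],0],[1,[0.041,0.148,-0.08],0]]}}

```text
time: 16.95
tool_pos: [459.3, 77.5, 160.1]
tcp_rot: [180.0, -0.6, 17.8]
ft_force: [0.6, -0.1, -0.9]
finger_gap: 85.7
```

```bash
python3 -c "
from fit import *
s=sense()
print(s['time'],s['tool_pos'])
run('wrist',['slim_bottle'],'w13')
s=sense();print(s['time'],s['tool_pos'],s['tcp_rot'])
run('wrist',['slim_bottle'],'w13')
"
```

```text
16.95 [459.34803508  77.53418048 160.10981883]
slim_bottle p 0.67 xy [459.1  79.9] area ratio mask/model 0.88
17.05 [455.40583844  76.57168155 155.78166515] [-1.79861910e+02 -1.87366326e-03  1.77350864e+01]
slim_bottle p 0.72 xy [459.7  79.7] area ratio mask/model 0.88
```

View pics/w13.png

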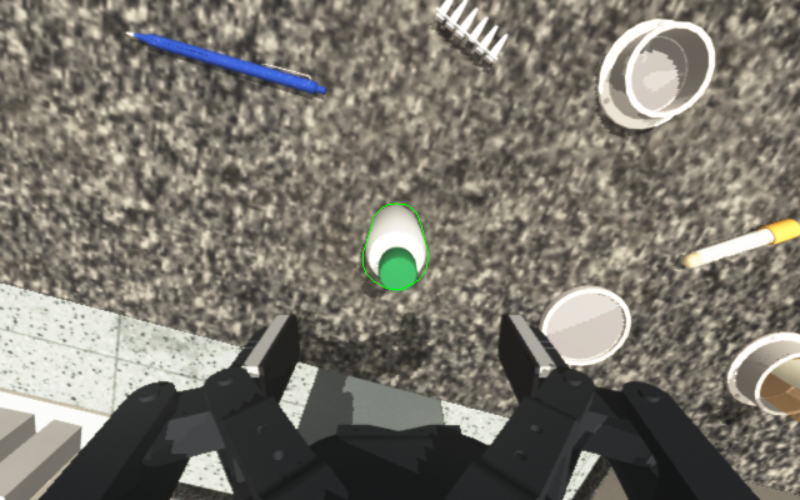

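>>> {"op": "apply_moves", "data": {"series": [[1,[0.003,0.003,-0.02],0],[1,[0.003,0.003,-0.04],0],[1,[0.003,0.003,-0.04],0],[1,[0.003,0.003,-0.04],0]]}}

```text
time: 17.65
tool_pos: [462.8, 79.3, 123.0]
tcp_rot: [180.0, -0.6, 17.7]
ft_force: [0.1, 0.8, 0.1]
finger_gap: 85.1
```

```bash
python3 -c "
from fit import *
s=sense();print(s['time'],s['tool_pos'],s['tcp_rot'])
run('wrist',['slim_bottle'],'w14')
"
```

```text
17.65 [462.78429982  79.26474689 122.98949593] [179.99284022  -0.5660342   17.66901642]
slim_bottle p 0.87 xy [459.6  79.7] area ratio mask/model 0.91
```

View pics/w14.png

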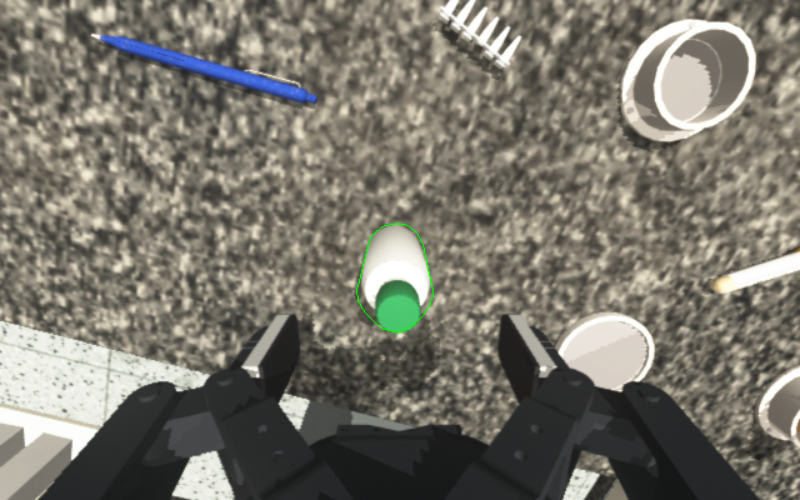

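>>> {"op": "apply_moves", "data": {"series": [[1,[-0.003,0.001,-0.02],0],[1,[-0.003,0.001,-0.04],0],[1,[-0.003,0.001,-0.058],0],[1,[-0.003,0.001,-0.071],0],[1,[-0.003,0.001,-0.071],0]]}}

```text
time: 18.38
tool_pos: [459.2, 80.3, 51.2]
tcp_rot: [-180.0, -0.5, 17.7]
ft_force: [0.3, 0.6, -0.2]
finger_gap: 85.6
```

>>> {"op": "apply_moves", "data": {"series": [[0.75,[0,0,0],0],[0.6,[0,0,0],0],[0.5,[0,0,0],0],[0.35,[0,0,0],0],[0.3,[0,0,0],0]], "grip_force": 30}}

```text
time: 19.0
tool_pos: [459.8, 80.6, 52.1]
tcp_rot: [-180.0, -0.6, 17.7]
ft_force: [-2.5, 1.1, 4.8]
finger_gap: 40.6
```

>>> {"op": "apply_moves", "data": {"series": [[0.3,[0,0,0],0],[0.3,[0,0,0],0],[0.3,[0,0,0],0],[0.3,[0,0,0.01],0],[0.3,[0,0,0.03],0]]}}

```text
time: 19.62
tool_pos: [458.7, 80.5, 81.8]
tcp_rot: [-180.0, -0.4, 17.7]
ft_force: [-0.2, -0.2, -0.5]
finger_gap: 40.7
```

>>> {"op": "apply_moves", "data": {"series": [[0.3,[0,-0.005,0.03],0],[0.3,[0.02,-0.03,0.06],0],[0.3,[0.05,-0.07,0.07],0],[0.3,[0.08,-0.11,0.07],0],[0.3,[0.1,-0.14,0.07],0]]}}

```text
time: 20.25
tool_pos: [559.9, -61.3, 152.7]
tcp_rot: [-180.0, -0.5, 17.6]
ft_force: [-0.8, -0.0, -0.5]
finger_gap: 40.3
```

>>> {"op": "apply_moves", "data": {"series": [[0.3,[0,0,0],0],[0.3,[0,0,0],0]]}}

```text
time: 20.5
tool_pos: [559.5, -61.1, 152.8]
tcp_rot: [-180.0, -0.5, 17.6]
ft_force: [-0.7, 0.4, -1.4]
finger_gap: 40.4
```

```bash
python3 -c "
from fit import *
s=sense();print(s['time'],s['tool_pos'],s['tcp_rot'])
run('wrist',['small_cup','strip_nest','tube_strip'],'w15')
"
```

```text
20.5 [559.53244    -61.06942234 152.81682546] [-179.95931871   -0.45420121   17.61311996]
small_cup p 0.69 xy [627.8 -63. ] area ratio mask/model 0.97
strip_nest p 0.73 xy [ 623.  -269.3] area ratio mask/model 0.92
tube_strip p 0.95 xy [616.5  73.2] area ratio mask/model 0.7
```

View pics/w15.png

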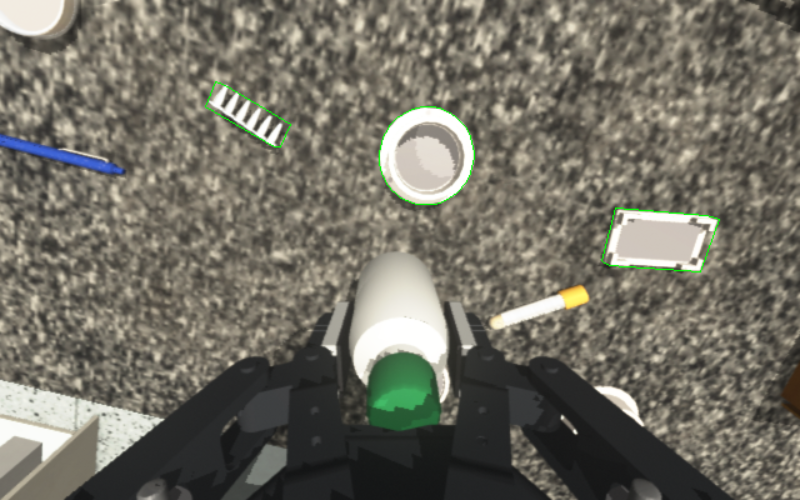

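>>> {"op": "apply_moves", "data": {"series": [[0.3,[0.025,-0.001,0],0],[0.3,[0.05,-0.002,-0.02],0],[0.3,[0.068,-0.002,-0.04],0],[0.3,[0.068,-0.002,-0.058],0],[0.3,[0.068,-0.002,-0.058],0]]}}

```text
time: 21.32
tool_pos: [625.2, -61.6, 92.5]
tcp_rot: [-179.9, -0.2, 17.7]
ft_force: [-0.5, -0.0, -0.5]
finger_gap: 40.0
```

>>> {"op": "apply_moves", "data": {"series": [[0.3,[0,0,0],0],[0.3,[0,0,0],0]]}}

```text
time: 21.58
tool_pos: [625.3, -61.6, 93.4]
tcp_rot: [-179.9, -0.3, 17.7]
ft_force: [0.6, -0.4, -0.6]
finger_gap: 40.5
```

```bash
python3 -c "
from fit import *
s=sense();t=s['tool_pos'];print(s['time'],t)
c=np.array([627.8,-63,0]);b=np.array([t[0],t[1],t[2]-52])
over('wrist',[(C(37,0)+c,(0,255,0)),(C(30,24)+c,(0,255,0)),(C(26,24)+c,(0,255,0)),(C(21,0)+b,(0,0,255)),(C(12,98)+b,(255,0,0))],'w16',(220,420,120,360))
over('scene',[],'s16',(230,400,100,260))
"
```

```text
21.575 [625.28152599 -61.55314172  93.44317145]
```

View pics/w16.png

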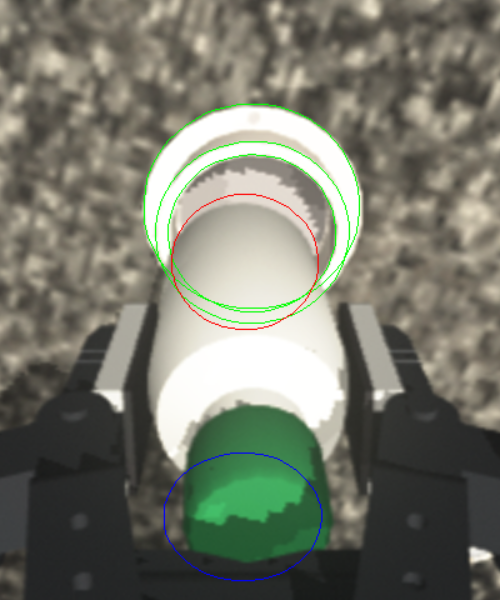

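View pics/s16.png

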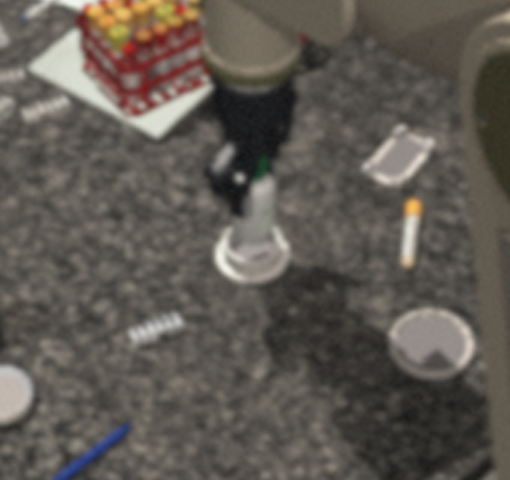

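>>> {"op": "apply_moves", "data": {"series": [[0.3,[0.0035,-0.0015,0],0],[0.3,[0.0035,-0.0015,-0.01],0],[0.3,[0.0035,-0.0015,-0.02],0],[0.3,[0.0035,-0.0015,-0.03],0],[0.3,[0.0035,-0.0015,-0.031],0]]}}

```text
time: 22.3
tool_pos: [627.8, -63.0, 60.5]
tcp_rot: [-179.8, -0.2, 17.7]
ft_force: [-0.3, 0.1, -0.9]
finger_gap: 40.4
```

>>> {"op": "apply_moves", "data": {"series": [[0.3,[0,0,-0.001],0],[0.3,[0,0,-0.002],0],[0.3,[0,0,-0.002],0]]}}

```text
time: 22.68
tool_pos: [628.0, -63.0, 58.8]
tcp_rot: [-179.8, -0.2, 17.7]
ft_force: [0.3, 0.3, -0.9]
finger_gap: 40.7
```

>>> {"op": "apply_moves", "data": {"series": [[0.3,[0,0,-0.001],0],[0.3,[0,0,-0.0015],0],[0.3,[0,0,-0.0015],0]]}}

```text
time: 23.05
tool_pos: [628.0, -63.0, 57.3]
tcp_rot: [-179.8, -0.2, 17.7]
ft_force: [-0.3, 0.0, -0.6]
finger_gap: 40.4
```

>>> {"op": "apply_moves", "data": {"series": [[0.3,[0,0,-0.001],0],[0.3,[0,0,-0.001],0]]}}

```text
time: 23.3
tool_pos: [628.4, -62.9, 57.2]
tcp_rot: [-179.8, -0.2, 17.7]
ft_force: [-1.8, 1.3, 4.6]
finger_gap: 40.3
```

Contact. Release and rise, then move so the dish comes into view.

>>> {"op": "apply_moves", "data": {"series": [[0.45,[0,0,0.0005],0],[0.5,[0,0,0.0005],0],[0.6,[0,0,0.0005],0],[0.8,[0,0,0.0005],0],[1,[0,0,0.0005],0]]}}

```text
time: 23.92
tool_pos: [628.3, -62.9, 57.6]
tcp_rot: [-179.8, -0.2, 17.7]
ft_force: [-0.0, -0.4, -0.1]
finger_gap: 83.4
```

>>> {"op": "apply_moves", "data": {"series": [[1,[0,0,0],0],[1,[0,0,0.015],0],[1,[0,0,0.04],0],[1,[0,0,0.08],0],[1,[0,0,0.12],0]]}}

```text
time: 24.55
tool_pos: [628.4, -62.9, 179.9]
tcp_rot: [-179.9, -0.3, 17.7]
ft_force: [0.3, -1.3, -0.3]
finger_gap: 85.3
```

>>> {"op": "apply_moves", "data": {"series": [[1,[-0.01,0.05,0],0],[1,[-0.03,0.1,0],0],[1,[-0.05,0.15,0],0],[1,[-0.06,0.2,0],0],[1,[-0.06,0.23,0],0]]}}

```text
time: 25.18
tool_pos: [567.7, 169.5, 181.5]
tcp_rot: [-179.8, -0.3, 17.8]
ft_force: [0.5, -0.1, 0.4]
finger_gap: 85.4
```

```bash
python3 -c "
from fit import *
s=sense();t=s['tool_pos'];print(s['time'],t)
over('scene',[],'s17',(200,450,100,260))
run('wrist',['dish','tube_strip'],'w17')
run('wrist',['dish','tube_strip'],'w17')
"
```

```text
25.175 [567.72582073 169.53009565 181.54588481]
dish p 0.62 xy [650.9 232.7] area ratio mask/model 0.96
tube_strip p 0.82 xy [620.9  74.9] area ratio mask/model 0.29
dish p 0.62 xy [651.1 232.8] area ratio mask/model 0.97
tube_strip p 0.95 xy [615.4  72.1] area ratio mask/model 0.77
```

View pics/w17.png

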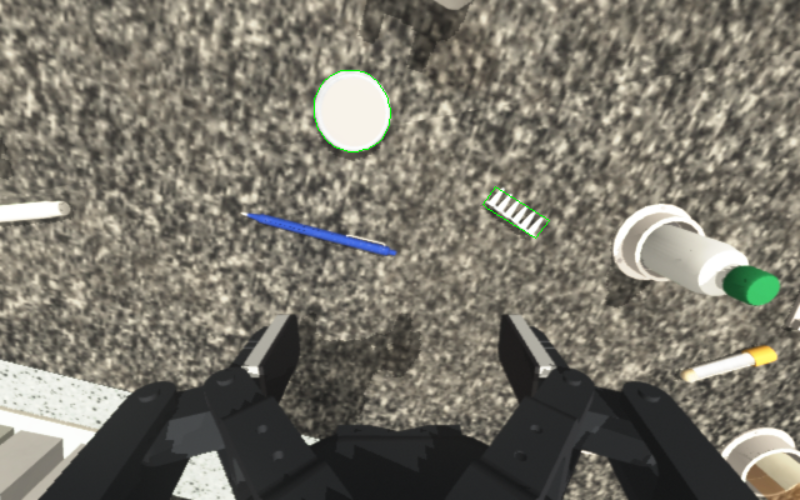

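View pics/s17.png

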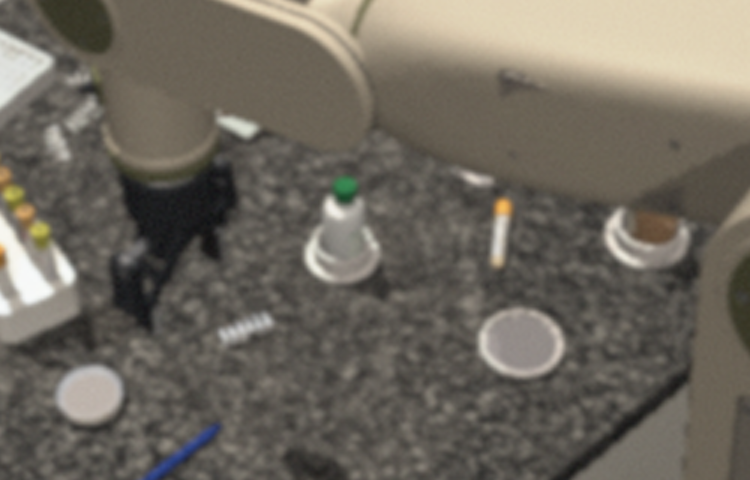

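```bash
python3 -c "
from fit import *
s=sense();t=s['tool_pos'];print(s['time'],t)
y=np.radians(s['tcp_rot'][2]); j=np.array([np.sin(y),-np.cos(y),0]); x=np.array([np.cos(y),np.sin(y),0])
g=s['finger_gap']/2
it=[]
for sg in(-1,1):
  for dz,col in[(-11,(0,0,255)),(-5,(0,255,0)),(2,(255,0,0))]:
    it.append((np.array([t+sg*g*j+x*11+[0,0,dz],t+sg*g*j-x*11+[0,0,dz]]),col))
over('wrist',it,'w18',(130,510,230,360))
"
```

```text
25.525 [568.64679647 165.98918667 180.26186894]
```

View pics/w18.png

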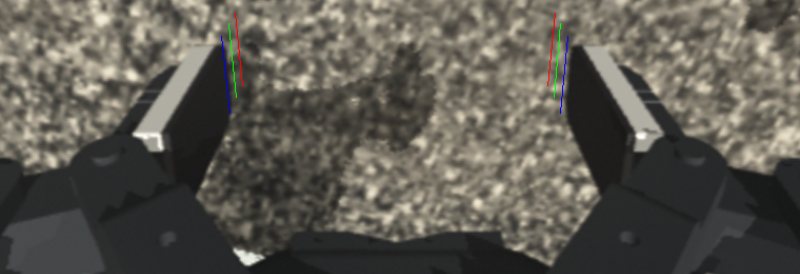

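```bash
python3 -c "
from fit import *
s=sense();t=s['tool_pos']
y=np.radians(s['tcp_rot'][2]); j=np.array([np.sin(y),-np.cos(y),0]); x=np.array([np.cos(y),np.sin(y),0])
p=optics.snapshot('wrist')
for g,obs in ((42.7,'obs open tip inner front ~ (235,252)'),(20.2,'w15')):
  print(g,obs)
  for dz in(-11,-8,-5,-2,2,5): print(dz,w2px(p,[t-g*j+x*11+[0,0,dz],t+g*j+x*11+[0,0,dz]]).round(1).tolist())
i=cv2.imread('pics/w15.png')[270:420,280:520];cv2.imwrite('pics/a.png',cv2.resize(i,None,fx=3,fy=3))
"
```

```text
42.7 obs open tip inner front ~ (235,252)
-11 [[241.8, 236.3], [393.2, 236.3]]
-8 [[240.4, 238.6], [394.6, 238.6]]
-5 [[238.9, 241.1], [396.0, 241.1]]
-2 [[237.4, 243.6], [397.5, 243.6]]
2 [[235.2, 247.1], [399.6, 247.1]]
5 [[233.5, 249.9], [401.2, 249.9]]
20.2 w15
-11 [[281.7, 236.3], [353.3, 236.3]]
-8 [[281.0, 238.6], [354.0, 238.6]]
-5 [[280.3, 241.1], [354.6, 241.1]]
-2 [[279.5, 243.6], [355.3, 243.6]]
2 [[278.5, 247.1], [356.3, 247.1]]
5 [[277.7, 249.9], [357.0, 249.9]]
```

View pics/a.png

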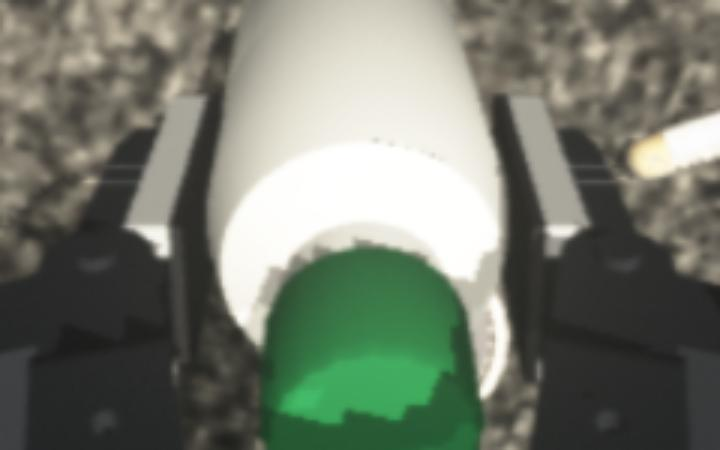

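>>> {"op": "apply_moves", "data": {"series": [[0.66,[0.025,0.02,0],0],[0.66,[0.05,0.04,-0.02],0],[0.66,[0.07,0.06,-0.05],0],[0.66,[0.082,0.067,-0.08],0],[0.66,[0.082,0.067,-0.09],0]]}}

```text
time: 26.25
tool_pos: [649.5, 232.1, 86.9]
tcp_rot: [-179.9, -0.0, 17.6]
ft_force: [-0.7, -0.6, -0.6]
finger_gap: 56.5
```

```bash
python3 -c "
from fit import *
s=sense();print(s['time'],s['tool_pos'],s['tcp_rot'],s['finger_gap'])
p=optics.snapshot('wrist');cv2.imwrite('pics/w19.png',cv2.resize(p['color'],None,fx=1.25,fy=1.25,interpolation=2))
i=cv2.imread('pics/w19.png')[270:420,230:570];cv2.imwrite('pics/a.png',cv2.resize(i,None,fx=2.3,fy=2.3))
fit(p,'dish',[651,233])
s=sense();print(s['time'],s['tool_pos'],s['tcp_rot'],s['finger_gap'])
"
```

```text
26.25 [649.54130416 232.11434996  86.88006783] [-1.79858030e+02 -2.27013055e-03  1.76230172e+01] 56.49680542162843
dish p 0.96 xy [650.8 232.8] area ratio mask/model 0.95
26.35 [649.44153578 231.87915745  88.31752517] [-1.79863913e+02 -5.90008225e-02  1.76132808e+01] 56.27147434402049
```

View pics/w19.png

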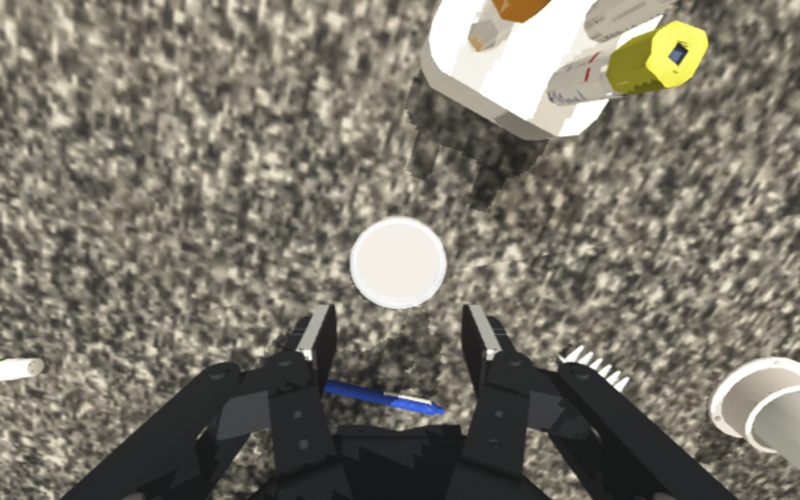

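View pics/a.png

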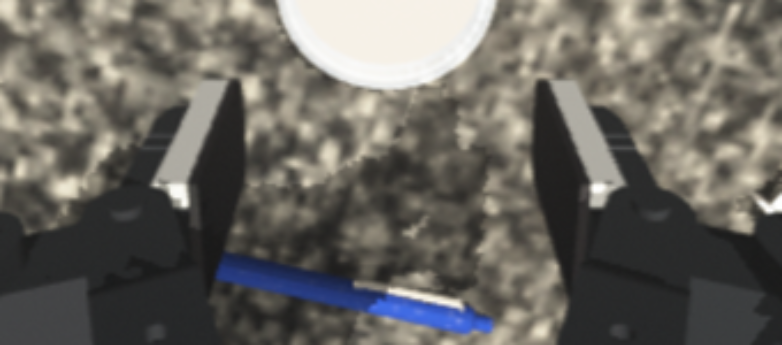

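>>> {"op": "apply_moves", "data": {"series": [[0.9,[0.0015,0.001,-0.01],0],[0.9,[0.0015,0.001,-0.025],0],[0.9,[0.0015,0.001,-0.04],0],[0.9,[0.0015,0.001,-0.045],0],[0.9,[0.0015,0.001,-0.045],0]]}}

```text
time: 26.98
tool_pos: [650.4, 232.8, 42.5]
tcp_rot: [-179.9, 0.0, 17.6]
ft_force: [0.1, 0.5, -0.0]
finger_gap: 76.9
```

```bash
python3 -c "
from fit import *
s=sense();print(s['time'],s['tool_pos'],s['tcp_rot'],s['finger_gap'])
run('wrist',['dish'],'w20')
"
```

```text
26.975 [650.40321052 232.75983071  42.49710482] [-1.79860822e+02  1.60367670e-02  1.76158837e+01] 76.92192256773889
dish p 0.67 xy [650.9 232.7] area ratio mask/model 0.95
```

View pics/w20.png

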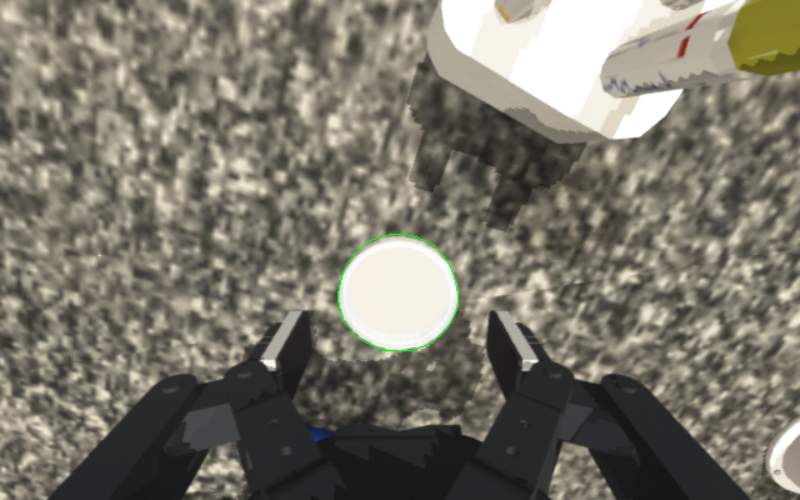

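>>> {"op": "apply_moves", "data": {"series": [[0.9,[0.0005,0,-0.012],0],[0.9,[0.0005,0,-0.022],0],[0.9,[0.0005,0,-0.028],0],[0.9,[0.0005,0,-0.031],0],[0.9,[0.0005,0,-0.031],0]]}}

```text
time: 27.7
tool_pos: [651.6, 233.0, 12.5]
tcp_rot: [-179.9, -0.1, 17.6]
ft_force: [0.1, 0.4, 0.7]
finger_gap: 77.0
```

>>> {"op": "apply_moves", "data": {"series": [[0.8,[0,0,0],0],[0.74,[0,0,0],0],[0.7,[0,0,0],0],[0.66,[0,0,0],0],[0.6,[0,0,0],0]], "grip_force": 20}}

```text
time: 28.32
tool_pos: [651.9, 233.0, 13.1]
tcp_rot: [-179.9, -0.1, 17.6]
ft_force: [-1.1, -1.0, 3.2]
finger_gap: 55.4
```

>>> {"op": "apply_moves", "data": {"series": [[0.5,[0,0,0],0],[0.5,[0,0,0],0],[0.5,[0,0,0],0]]}}

```text
time: 28.7
tool_pos: [652.0, 233.1, 13.1]
tcp_rot: [-179.9, -0.1, 17.6]
ft_force: [-0.3, -0.0, 1.7]
finger_gap: 55.2
```

```bash
python3 -c "
from fit import *
s=sense();print(s['time'],s['tool_pos'],s['tcp_rot'],s['finger_gap'])
over('wrist',[],'w21',(180,460,150,350))
over('scene',[],'s21',(180,320,160,270))
"
```

```text
28.7 [651.95743102 233.05510516  13.0881917 ] [-1.79866880e+02 -1.15080156e-01  1.76186776e+01] 55.18364307467513
```

View pics/w21.png

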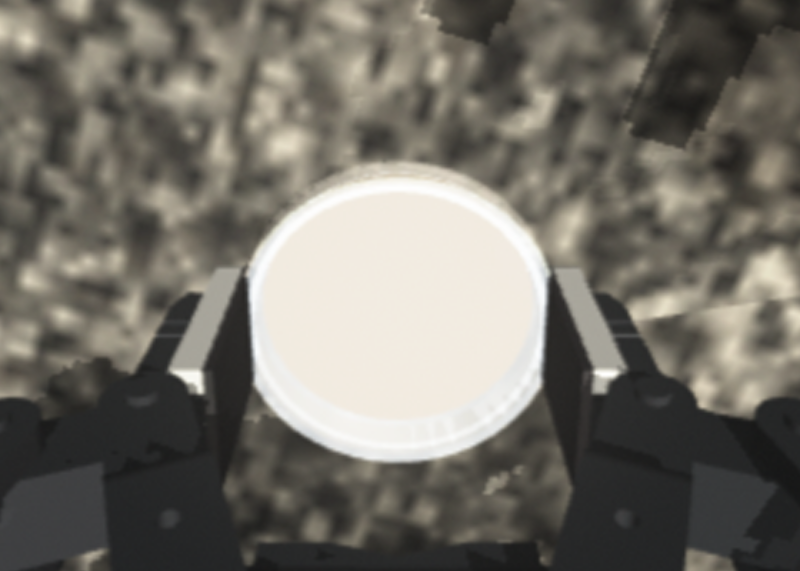

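View pics/s21.png

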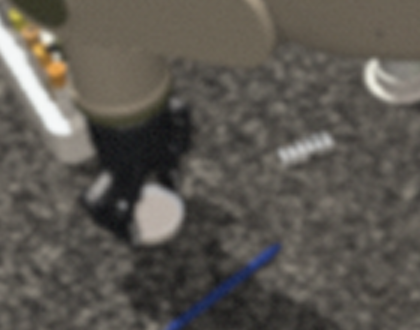

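>>> {"op": "apply_moves", "data": {"series": [[0.5,[0,0,0.01],0],[0.5,[0,0,0.03],0],[0.5,[0,0,0.06],0],[0.5,[-0.01,-0.01,0.1],0],[0.5,[-0.03,-0.035,0.12],0]]}}

```text
time: 29.42
tool_pos: [623.9, 199.0, 138.3]
tcp_rot: [-179.9, -0.5, 17.7]
ft_force: [0.9, -0.6, -0.4]
finger_gap: 55.1
```

```bash
python3 -c "
from fit import *
s=sense();print(s['time'],s['tool_pos'],s['tcp_rot'],s['finger_gap'])
over('wrist',[],'w22',(180,460,150,350))
"
```

```text
29.425 [623.87780845 198.9562857  138.27294026] [-179.88660099   -0.49272669   17.68642258] 55.099588039882796
```

View pics/w22.png

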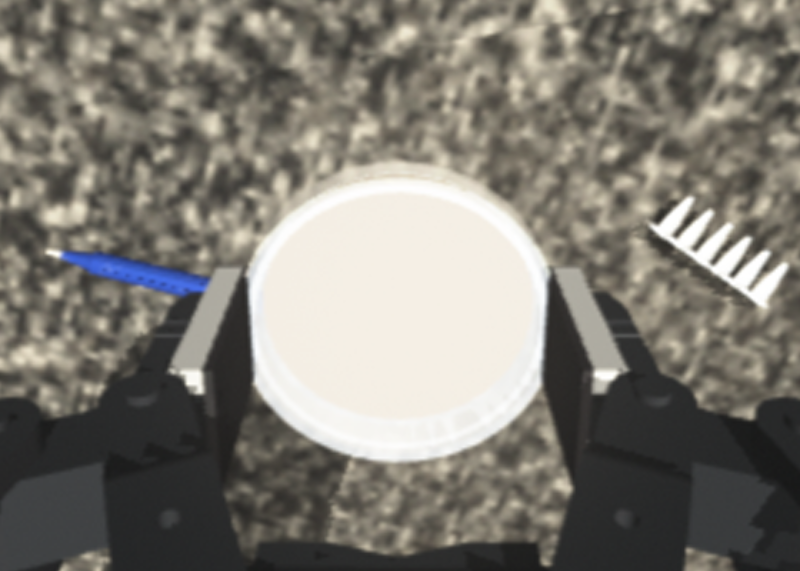

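>>> {"op": "apply_moves", "data": {"series": [[0.5,[-0.03,-0.03,0.02],0],[0.5,[-0.06,-0.07,0.04],0],[0.5,[-0.09,-0.11,0.04],0],[0.5,[-0.12,-0.15,0.04],0],[0.5,[-0.15,-0.19,0.04],0]]}}

```text
time: 30.1
tool_pos: [472.2, 4.8, 181.8]
tcp_rot: [180.0, -0.6, 17.6]
ft_force: [1.2, -1.0, 0.3]
finger_gap: 54.9
```

>>> {"op": "apply_moves", "data": {"series": [[0.5,[-0.03,-0.03,0],0],[0.5,[-0.06,-0.06,0],0],[0.5,[-0.08,-0.09,-0.01],0],[0.5,[-0.095,-0.11,-0.01],0],[0.5,[-0.095,-0.11,-0.01],0]]}}

```text
time: 30.72
tool_pos: [377.0, -106.4, 173.1]
tcp_rot: [179.9, -0.7, 17.5]
ft_force: [0.5, -0.1, -0.3]
finger_gap: 55.0
```

```bash
python3 -c "
from fit import *
run('wrist',['dish_nest'],'w23')
s=sense();print(s['time'],s['tool_pos'],s['tcp_rot'],s['finger_gap'])
run('wrist',['dish_nest'],'w23')
"
```

```text
dish_nest not found near [336.99907245 144.36000619]
30.825 [ 377.80693234 -105.30895588  172.93924982] [179.89145533  -0.70532221  17.57310466] 54.89502300113862
dish_nest p 0.62 xy [ 424. -113.] area ratio mask/model 0.96
```

View pics/w23.png

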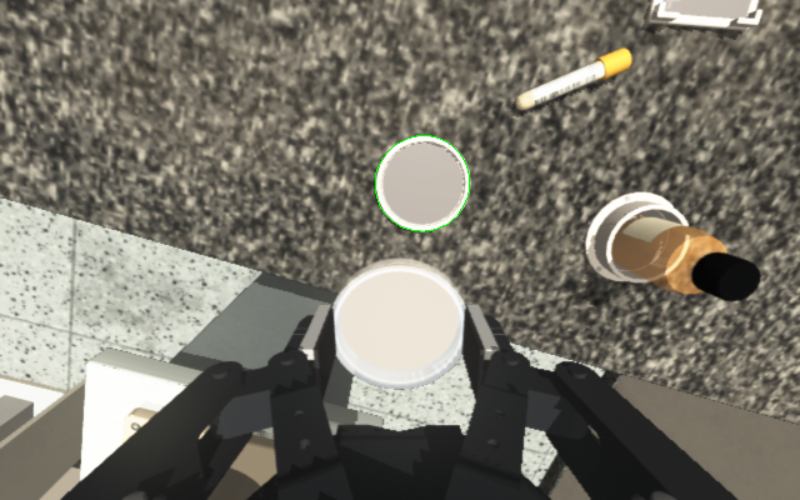

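>>> {"op": "apply_moves", "data": {"series": [[0.5,[0.016,-0.003,-0.02],0],[0.5,[0.032,-0.006,-0.05],0],[0.5,[0.047,-0.008,-0.08],0],[0.5,[0.047,-0.008,-0.11],0],[0.5,[0.047,-0.008,-0.12],0]]}}

```text
time: 31.55
tool_pos: [423.8, -111.5, 50.5]
tcp_rot: [-179.9, -0.5, 17.7]
ft_force: [0.2, 0.7, -0.1]
finger_gap: 55.0
```

>>> {"op": "apply_moves", "data": {"series": [[0.5,[0,0,0],0],[0.5,[0,0,0],0]]}}

```text
time: 31.8
tool_pos: [424.6, -111.5, 51.6]
tcp_rot: [-180.0, -0.6, 17.8]
ft_force: [0.1, -0.6, -1.0]
finger_gap: 54.9
```

```bash
python3 -c "
from fit import *
s=sense();t=s['tool_pos'];print(s['time'],s['tool_pos'],s['tcp_rot'],s['finger_gap'])
c=np.array([424,-113.5,0]);b=t-[1,.3,13]
over('wrist',[(C(40,8.5)+c,(0,255,0)),(C(36,8.5)+c,(0,255,0)),(C(30.5,0)+b,(0,0,255)),(C(30.5,14)+b,(255,0,0))],'w24',(180,460,150,350))
"
```

```text
31.8 [ 424.59083816 -111.52788751   51.63503389] [-179.97749888   -0.55761411   17.76786846] 54.920689460753685
```

View pics/w24.png

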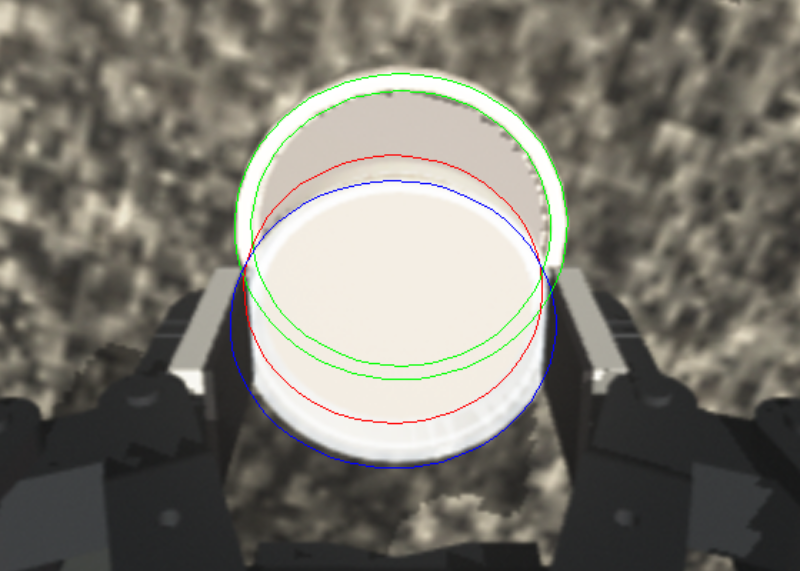

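>>> {"op": "apply_moves", "data": {"series": [[0.5,[0.0008,-0.0016,-0.008],0],[0.5,[0.0008,-0.0016,-0.016],0],[0.5,[0.0008,-0.0016,-0.024],0],[0.5,[0.0008,-0.0016,-0.029],0],[0.5,[0.0008,-0.0016,-0.029],0]]}}

```text
time: 32.48
tool_pos: [425.0, -113.1, 22.1]
tcp_rot: [-179.9, -0.5, 17.8]
ft_force: [-0.7, 0.3, -0.4]
finger_gap: 55.1
```

>>> {"op": "apply_moves", "data": {"series": [[0.5,[0,0,-0.001],0],[0.5,[0,0,-0.002],0],[0.5,[0,0,-0.002],0]]}}

```text
time: 32.85
tool_pos: [425.0, -113.1, 20.2]
tcp_rot: [-180.0, -0.5, 17.8]
ft_force: [-0.4, -0.3, -0.6]
finger_gap: 55.1
```

>>> {"op": "apply_moves", "data": {"series": [[0.5,[0,0,-0.0005],0],[0.5,[0,0,-0.001],0],[0.5,[0,0,-0.0013],0],[0.5,[0,0,-0.0013],0]]}}

```text
time: 33.35
tool_pos: [425.0, -113.1, 18.9]
tcp_rot: [-180.0, -0.5, 17.8]
ft_force: [-0.1, -0.2, -0.6]
finger_gap: 55.0
```

>>> {"op": "apply_moves", "data": {"series": [[0.5,[0,0,-0.0005],0],[0.5,[0,0,-0.001],0],[0.5,[0,0,-0.001],0]]}}

```text
time: 33.72
tool_pos: [425.1, -113.1, 18.0]
tcp_rot: [-180.0, -0.5, 17.8]
ft_force: [-0.8, 0.1, 1.9]
finger_gap: 55.0
```

Touching the nest floor. Release and rise.

>>> {"op": "apply_moves", "data": {"series": [[0.67,[0,0,0],0],[0.7,[0,0,0],0],[0.78,[0,0,0],0],[0.9,[0,0,0],0],[1,[0,0,0],0]]}}

```text
time: 34.35
tool_pos: [425.1, -113.1, 18.0]
tcp_rot: [-180.0, -0.5, 17.8]
ft_force: [-0.1, 0.6, -0.4]
finger_gap: 85.2
```

>>> {"op": "apply_moves", "data": {"series": [[1,[0,0,0],0],[1,[0,0,0.015],0],[1,[0,0,0.05],0.1],[1,[0,0.01,0.1],0.25],[1,[0.02,0.03,0.14],0.4]]}}

```text
time: 34.98
tool_pos: [445.2, -83.4, 161.1]
tcp_rot: [179.9, -0.6, 40.9]
ft_force: [0.9, -1.5, -0.3]
finger_gap: 85.1
```

>>> {"op": "apply_moves", "data": {"series": [[1,[0.02,0.03,0.01],0.17],[1,[0.045,0.06,0.01],0.34],[1,[0.07,0.095,0.01],0.5],[1,[0.09,0.13,0.01],0.62],[1,[0.1,0.15,0],0.62]]}}

```text
time: 35.6
tool_pos: [546.8, 68.4, 163.2]
tcp_rot: [179.8, -0.6, 76.6]
ft_force: [-0.3, -0.7, 0.3]
finger_gap: 85.3
```

```bash
python3 -c "
from fit import *
s=sense();print(s['time'],s['tool_pos'],s['tcp_rot'],s['joint_pos'])
over('scene',[],'s25',(220,450,120,260))
run('wrist',['tube_strip'],'w25')
"
```

```text
35.6 [546.77528055  68.39867474 163.24143237] [179.7698877   -0.63889776  76.56787017] [ 1.43877743  2.43082402 98.97814465  0.57047907 78.20521058 14.75745961]
tube_strip p 0.88 xy [614.  73.] area ratio mask/model 0.29
```

View pics/w25.png

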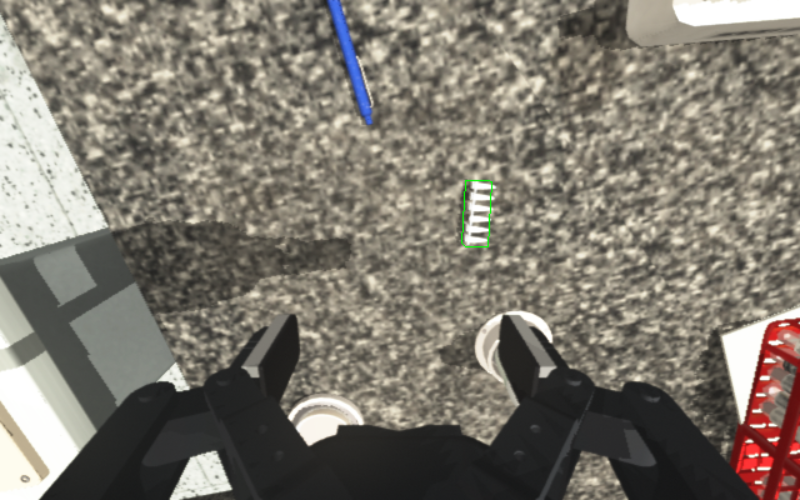

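View pics/s25.png

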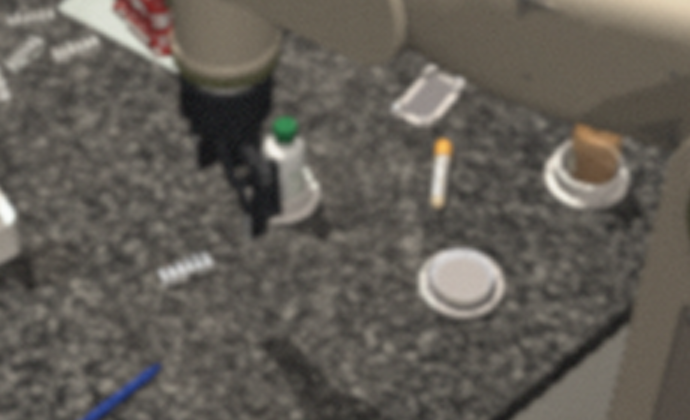

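>>> {"op": "apply_moves", "data": {"series": [[1,[0.02,-0.005,0],0],[1,[0.045,-0.01,0],0],[1,[0.065,-0.015,0],0],[1,[0.065,-0.015,0],0],[1,[0.065,-0.015,0],0]]}}

```text
time: 36.38
tool_pos: [609.3, 51.9, 161.8]
tcp_rot: [180.0, -0.6, 76.4]
ft_force: [-0.1, 0.4, -0.5]
finger_gap: 85.2
```

```bash
python3 -c "
from fit import *
s=sense();t=s['tool_pos'];print(s['time'],s['tool_pos'],s['tcp_rot'])
p=optics.snapshot('wrist')
for d in spotter.masks_of(p,'tube_strip')[:2]:
  m=d['mask'].astype(np.uint8);c,_=cv2.findContours(m,cv2.RETR_EXTERNAL,cv2.CHAIN_APPROX_NONE); c=np.concatenate(c)
  for z in(0,7,14):
    w=np.array([px2w(p,x[0],z) for x in c])[:,:2].astype(np.float32); print(d['p'],z,cv2.minAreaRect(w))
q=p['color'].copy()
def box(x,y,yaw,z):
  c,s_=np.cos(np.radians(yaw)),np.sin(np.radians(yaw))
  return np.array([[x+c*a-s_*b,y+s_*a+c*b,z] for a,b in((-9.5,-27),(9.5,-27),(9.5,27),(-9.5,27))])
over('wrist',[(box(614.5,73,-13.5,0),(0,255,0)),(box(614.5,73,-13.5,14),(0,0,255))],'w26',(230,430,80,240))
"
```

```text
36.375 [609.31697613  51.9308788  161.82776599] [179.98996671  -0.55933575  76.44988353]
0.72 0 ((616.1138916015625, 72.35008239746094), (53.06725311279297, 19.221235275268555), 73.95695495605469)
0.72 7 ((616.3912353515625, 73.66184997558594), (51.802650451660156, 18.763202667236328), 73.9570083618164)
0.72 14 ((616.6685180664062, 74.97364044189453), (50.538047790527344, 18.305112838745117), 73.95695495605469)
```

View pics/w26.png

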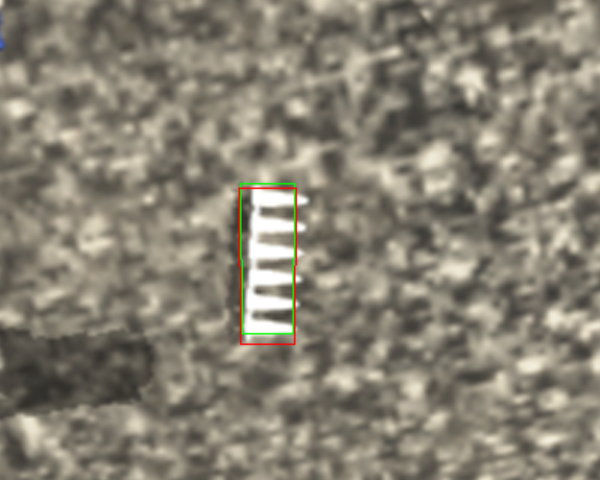

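>>> {"op": "apply_moves", "data": {"series": [[0.8,[0.004,0.011,-0.02],-0.042],[0.6,[0.007,0.0215,-0.05],-0.042],[0.6,[0.007,0.0215,-0.08],-0.042],[0.6,[0.007,0.0215,-0.105],-0.042],[0.6,[0.007,0.0215,-0.11],-0.042]]}}

```text
time: 37.15
tool_pos: [614.2, 74.1, 49.5]
tcp_rot: [-179.8, -0.5, 74.1]
ft_force: [-0.0, -0.5, -0.7]
finger_gap: 51.3
```

>>> {"op": "apply_moves", "data": {"series": [[0.6,[0,0,0],0],[0.6,[0,0,0],0]]}}

```text
time: 37.4
tool_pos: [614.9, 74.1, 50.9]
tcp_rot: [-179.9, -0.5, 74.1]
ft_force: [0.3, 0.3, -0.7]
finger_gap: 51.3
```

```bash
python3 -c "
from fit import *
s=sense();t=s['tool_pos'];print(s['time'],s['tool_pos'],s['tcp_rot'],s['finger_gap'])
p=optics.snapshot('wrist')
for d in spotter.masks_of(p,'tube_strip')[:1]:
  m=d['mask'].astype(np.uint8);c,_=cv2.findContours(m,cv2.RETR_EXTERNAL,cv2.CHAIN_APPROX_NONE); c=np.concatenate(c)
  for z in(0,7,14):
    w=np.array([px2w(p,x[0],z) for x in c])[:,:2].astype(np.float32); print(d['p'],z,cv2.minAreaRect(w))
def box(x,y,yaw,z):
  c,s_=np.cos(np.radians(yaw)),np.sin(np.radians(yaw))
  return np.array([[x+c*a-s_*b,y+s_*a+c*b,z] for a,b in((-9.5,-27),(9.5,-27),(9.5,27),(-9.5,27))])
over('wrist',[(box(616.5,73.3,-16,0),(0,255,0)),(box(616.5,73.3,-16,14),(0,0,255))],'w27',(180,460,120,350))
"
```

```text
37.4 [614.89693228  74.12667286  50.91686835] [-179.88899502   -0.5206051    74.10791217] 51.28101391866524
0.94 0 ((615.2705688476562, 69.51973724365234), (55.37568283081055, 18.413249969482422), 72.84524536132812)
0.94 7 ((616.0919799804688, 72.55525207519531), (53.25521469116211, 17.708194732666016), 72.84532165527344)
0.94 14 ((616.913330078125, 75.59073638916016), (51.1347541809082, 17.003084182739258), 72.84539031982422)
```

View pics/w27.png

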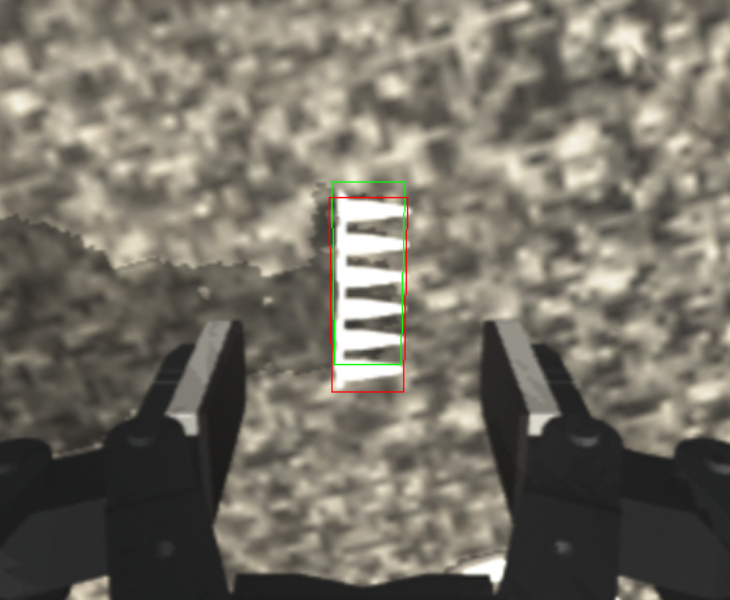

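>>> {"op": "apply_moves", "data": {"series": [[0.6,[0.0016,-0.001,-0.012],0],[0.6,[0.0016,-0.001,-0.024],0],[0.6,[0.0016,-0.001,-0.032],0],[0.6,[0.0016,-0.001,-0.036],0],[0.6,[0.0016,-0.001,-0.036],0]]}}

```text
time: 38.17
tool_pos: [616.2, 73.1, 14.2]
tcp_rot: [-179.8, -0.5, 74.1]
ft_force: [-0.3, 0.1, 0.2]
finger_gap: 51.3
```

>>> {"op": "apply_moves", "data": {"series": [[0.5,[0,0,0],0],[0.4,[0,0,0],0],[0.3,[0,0,0],0],[0.2,[0,0,0],0],[0.15,[0,0,0],0]], "grip_force": 20}}

```text
time: 38.8
tool_pos: [616.5, 73.1, 14.6]
tcp_rot: [-179.9, -0.5, 74.1]
ft_force: [-0.5, 0.5, 2.3]
finger_gap: 21.4
```

>>> {"op": "apply_moves", "data": {"series": [[0.1,[0,0,0],0],[0.1,[0,0,0],0],[0.1,[0,0,0],0]]}}

```text
time: 39.17
tool_pos: [616.5, 73.1, 14.6]
tcp_rot: [-179.9, -0.5, 74.1]
ft_force: [-1.5, 0.1, 1.9]
finger_gap: 21.3
```

```bash
python3 -c "
from fit import *
s=sense();print(s['time'],s['tool_pos'],s['tcp_rot'],s['finger_gap'],s['ft_force'])
over('wrist',[],'w28',(180,460,150,350))
"
```

```text
39.175 [616.53090708  73.10256702  14.5867386 ] [-179.88182237   -0.52021707   74.10247714] 21.264953895914513 [-1.45680516  0.11951405  1.86087952]
```

View pics/w28.png

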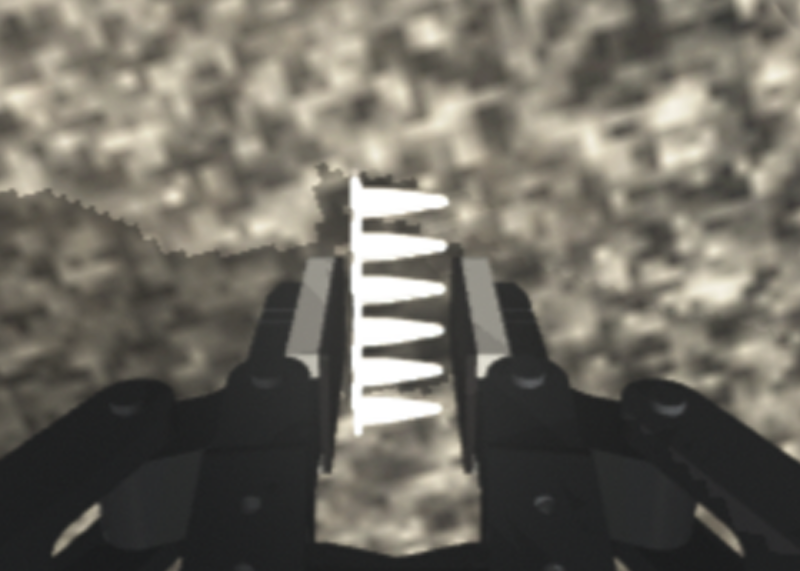

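>>> {"op": "apply_moves", "data": {"series": [[0.1,[0,0,0.01],0],[0.1,[0,0,0.04],0],[0.1,[0,0,0.08],0],[0.1,[0,-0.01,0.12],0.05],[0.1,[0,-0.03,0.16],0.1]]}}

```text
time: 39.85
tool_pos: [616.4, 43.4, 176.5]
tcp_rot: [-179.9, -0.5, 80.0]
ft_force: [-0.1, -0.3, 0.0]
finger_gap: 21.6
```

>>> {"op": "apply_moves", "data": {"series": [[0.1,[0,-0.05,0],0.1],[0.1,[0,-0.1,0],0.2],[0.1,[0,-0.15,0],0.3],[0.1,[0.005,-0.2,0],0.4],[0.1,[0.01,-0.24,0],0.41]]}}

```text
time: 40.48
tool_pos: [626.2, -198.7, 177.3]
tcp_rot: [-179.9, -0.5, 103.5]
ft_force: [0.6, 0.3, -0.3]
finger_gap: 21.3
```

>>> {"op": "apply_moves", "data": {"series": [[0.1,[0,-0.03,0],0],[0.1,[0,-0.06,0],0],[0.1,[0.005,-0.085,0],0],[0.1,[0.005,-0.1,0],0],[0.1,[0.005,-0.1,0],0]]}}

```text
time: 41.1
tool_pos: [631.0, -299.4, 177.4]
tcp_rot: [-179.9, -0.5, 103.5]
ft_force: [0.2, 1.0, 0.8]
finger_gap: 21.5
```

```bash
cat > nest.py <<'E'
from fit import *
s=sense();t=s['tool_pos'];print(s['time'],s['tool_pos'],s['tcp_rot'],s['finger_gap'])
p=optics.snapshot('wrist')
for d in spotter.masks_of(p,'strip_nest')[:1]:
  m=d['mask'].astype(np.uint8);c,_=cv2.findContours(m,cv2.RETR_EXTERNAL,cv2.CHAIN_APPROX_NONE); c=np.concatenate(c)
  for z in(0,5,12):
    w=np.array([px2w(p,x[0],z) for x in c])[:,:2].astype(np.float32); print(d['p'],z,cv2.minAreaRect(w))
fit(dict(p,color=p['color'].copy()),'strip_nest',G['strip_nest'])
E
python3 - <<'E'
exec(open('nest.py').read())
def box(x,y,yaw,z,A,B):
  c,s_=np.cos(np.radians(yaw)),np.sin(np.radians(yaw))
  return np.array([[x+c*a-s_*b,y+s_*a+c*b,z] for a,b in((-A,-B),(A,-B),(A,B),(-A,B))])
over('wrist',[(box(623,-269.5,13.3,5,23,39),(0,255,0)),(box(623,-269.5,13.3,12,18,34),(0,0,255))],'w29')
E
```

```text
41.1 [ 630.95240753 -299.38235392  177.36729067] [-179.92656219   -0.51024553  103.46507548] 21.469773589235228
0.89 0 ((622.6927490234375, -270.0960693359375), (46.3762321472168, 78.9586181640625), 13.5280179977417)
0.89 5 ((622.5369262695312, -269.3464660644531), (45.626312255859375, 77.681884765625), 13.52802848815918)
0.89 12 ((622.3187866210938, -268.2970275878906), (44.57647705078125, 75.89439392089844), 13.528043746948242)
strip_nest p 0.89 xy [ 622.2 -268.7] area ratio mask/model 0.93
```

View pics/w29.png

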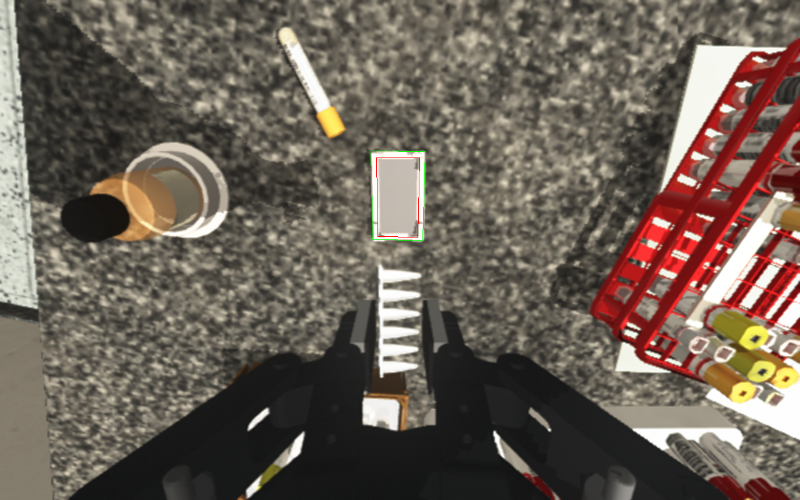

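>>> {"op": "apply_moves", "data": {"series": [[0.1,[-0.004,0.015,-0.03],0],[0.1,[-0.0083,0.03,-0.06],0],[0.1,[-0.0083,0.03,-0.09],0],[0.1,[-0.0083,0.03,-0.12],0],[0.1,[-0.0083,0.03,-0.13],0]]}}

```text
time: 41.92
tool_pos: [621.6, -265.8, 44.9]
tcp_rot: [-179.8, -0.7, 103.7]
ft_force: [-0.7, -0.8, -0.1]
finger_gap: 21.4
```

>>> {"op": "apply_moves", "data": {"series": [[0.1,[0,0,0],0],[0.1,[0,0,0],0]]}}

```text
time: 42.18
tool_pos: [622.5, -265.9, 46.3]
tcp_rot: [-179.8, -0.6, 103.7]
ft_force: [-0.1, -0.4, -0.3]
finger_gap: 21.2
```

```bash
python3 - <<'E'
exec(open('nest.py').read())
def box(x,y,yaw,z,A,B):
  c,s_=np.cos(np.radians(yaw)),np.sin(np.radians(yaw))
  return np.array([[x+c*a-s_*b,y+s_*a+c*b,z] for a,b in((-A,-B),(A,-B),(A,B),(-A,B))])
over('wrist',[(box(622.6,-269.4,13.5,5,23,39),(0,255,0)),(box(622.6,-269.4,13.5,12,18,34),(0,0,255)),(box(t[0],t[1],s['tcp_rot'][2]-90,t[2]-14.6,11,27),(255,0,0))],'w30',(180,460,120,350))
E
```

```text
42.175 [ 622.45023002 -265.91699037   46.34191794] [-179.8384709    -0.62182589  103.6688139 ] 21.16775910318428
0.61 0 ((623.17236328125, -272.05804443359375), (47.45764923095703, 82.8592758178711), 13.724493026733398)
0.61 5 ((622.650146484375, -269.7729797363281), (46.12734603881836, 80.53669738769531), 13.724533081054688)
0.61 12 ((621.9190063476562, -266.573974609375), (44.26499938964844, 77.2850570678711), 13.724491119384766)
strip_nest p 0.61 xy [ 621.9 -262.5] area ratio mask/model 0.75
```

View pics/w30.png

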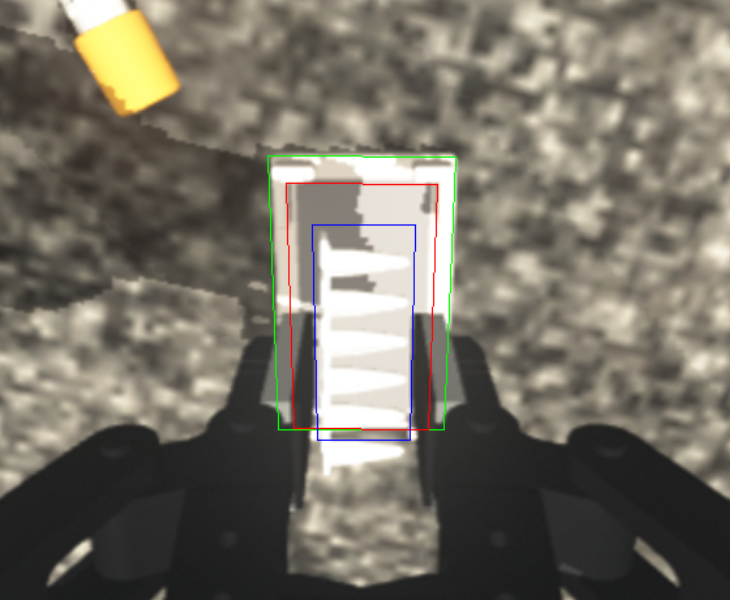

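>>> {"op": "apply_moves", "data": {"series": [[0.1,[0.0002,-0.003,0],0],[0.1,[0.0002,-0.003,-0.01],0],[0.1,[0.0002,-0.003,-0.018],0],[0.1,[0.0002,-0.003,-0.024],0],[0.1,[0.0002,-0.003,-0.024],0]]}}

```text
time: 43.0
tool_pos: [621.8, -268.8, 20.9]
tcp_rot: [-179.8, -0.7, 103.7]
ft_force: [-0.4, 0.3, -0.3]
finger_gap: 21.5
```

>>> {"op": "apply_moves", "data": {"series": [[0.1,[0,0,-0.001],0],[0.1,[0,0,-0.0015],0],[0.1,[0,0,-0.0015],0]]}}

```text
time: 43.38
tool_pos: [622.0, -268.8, 19.7]
tcp_rot: [-179.8, -0.7, 103.7]
ft_force: [0.6, 0.2, 0.3]
finger_gap: 21.5
```

>>> {"op": "apply_moves", "data": {"series": [[0.1,[0,0,-0.0005],0],[0.1,[0,0,-0.0008],0],[0.1,[0,0,-0.0008],0]]}}

```text
time: 43.75
tool_pos: [622.1, -268.9, 19.6]
tcp_rot: [-179.8, -0.7, 103.7]
ft_force: [-2.9, 1.8, 5.2]
finger_gap: 21.3
```

Contact with the floor. Open partway, rise, then withdraw.

>>> {"op": "apply_moves", "data": {"series": [[0.28,[0,0,0],0],[0.32,[0,0,0],0],[0.4,[0,0,0],0],[0.5,[0,0,0],0],[0.5,[0,0,0.003],0]]}}

```text
time: 44.38
tool_pos: [621.8, -268.7, 22.3]
tcp_rot: [-179.8, -0.7, 103.7]
ft_force: [0.5, -0.2, 1.5]
finger_gap: 42.7
```

>>> {"op": "apply_moves", "data": {"series": [[0.5,[0,0,0.01],0],[0.5,[0,0,0.03],0],[0.5,[0,0,0.07],0],[0.6,[0,0,0.12],0],[0.6,[0.005,-0.02,0.16],0]]}}

```text
time: 45.0
tool_pos: [627.7, -288.1, 187.0]
tcp_rot: [-179.9, -0.6, 103.7]
ft_force: [0.6, -1.3, 1.6]
finger_gap: 51.4
```

>>> {"op": "apply_moves", "data": {"series": [[0.6,[-0.01,-0.02,0.02],0],[0.6,[-0.02,-0.04,0.04],0],[0.6,[-0.02,-0.06,0.04],0],[0.6,[-0.02,-0.06,0.04],0]]}}

```text
time: 45.5
tool_pos: [606.8, -349.6, 225.5]
tcp_rot: [-179.8, -0.6, 103.6]
ft_force: [-0.3, 0.1, -0.2]
finger_gap: 51.4
```

```bash
python3 - <<'E'
from fit import *
s=sense();t=s['tool_pos'];print(s['time'],t,s['tcp_rot'],s['finger_gap'])
over('wrist',[],'w31')
over('scene',[],'s31',(250,470,100,260))
E
```

```text
45.5 [ 606.83725974 -349.59147134  225.48021159] [-179.83575898   -0.64438916  103.61965872] 51.37569108128727
```

View pics/w31.png

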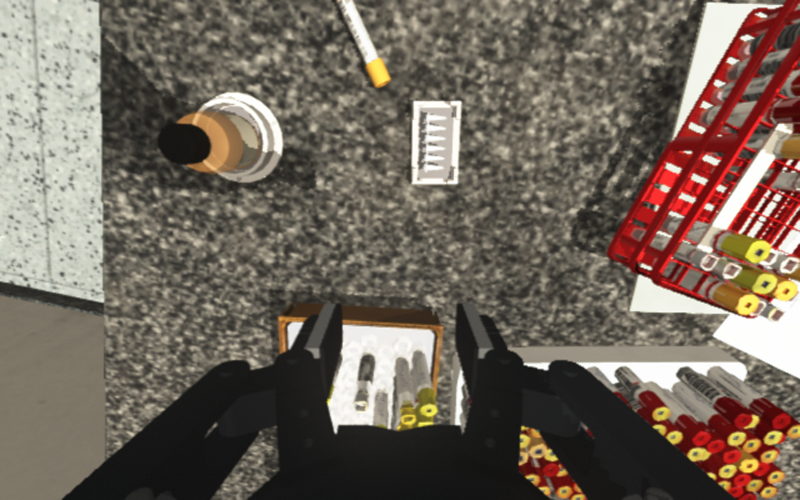

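View pics/s31.png

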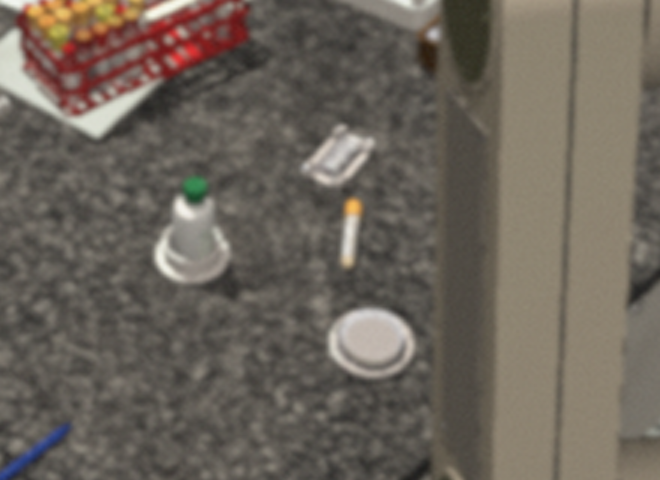

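```bash
python3 - <<'E'
from fit import *
A=np.array
D=A([423.5,-113.7,5.]);S=A([628,-63,5.]);B=A([436.5,-310.5,5.])
it=[(C(36,8.5)+A([424,-113.5,0]),(0,255,0)),(C(30.5,14)+D,(0,0,255)),(C(12,99)+S,(0,0,255)),(C(21,78)+S,(0,0,255)),(C(14,98)+B,(0,0,255))]
over('top',it,'t32',(320,470,150,280))
i=cv2.imread('pics/w31.png')[80:200,140:480];cv2.imwrite('pics/w32.png',cv2.resize(i,None,fx=2.3,fy=2.3,interpolation=2))
E
```

```text
(no output)
```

View pics/t32.png

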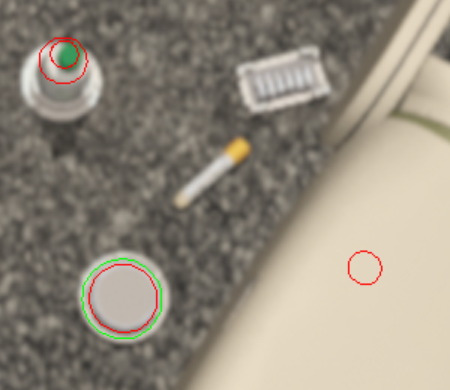

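View pics/w32.png

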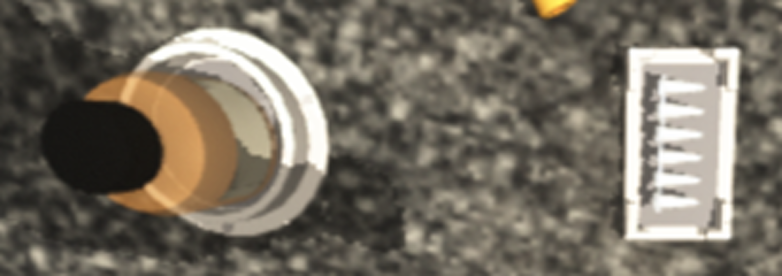

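The dish sits concentrically inside the rim (top crop 123,297) and the strip lies lengthwise between the posts. Both bottles stand in their cups, and the gripper is clear of everything. Handing in.

```bash
python3 -c "
from bench import hand_in, sense
print(sense()['time'],sense()['ft_force']); print(hand_in())"
```

```text
45.65 [-0.48724794  1.01541882 -0.23708626]
the job is handed in; nothing more can be done
None
```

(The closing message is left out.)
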